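Knock out pressed glass tiles, lift them to the cooling rack, hang up the lifter

ROBOT

A 6-joint arm with a two-finger parallel gripper is mounted at the origin on a cart in front of the work surface, level with it; the furniture and walls round the work are solid. World frame = base frame: x ahead of the robot, y to its left, z up, the work surface at z = 0. Lengths are in m, angles in rad, forces in N, time in s.
With the tool pointing down it reaches from about 0.425 to 0.95 m from the base axis. Payload 3.5 kg.
Tool frame: the origin (TCP) lies at the very end of the fingers, on their centre line; the grasp point (between the pads) lies ctrl.tcp_to_grasp behind it (ctrl.tcp_to_grasp is the distance from the TCP to the grasp point, in m); z points along the fingers, y is the line along which they close (so a half turn about z gives the same grasp; the last joint's range is limited). The gripper opens to 85 mm and grips with 20 to 120 N. Pads are 22 mm wide; open, the fingers measure 114 mm over their backs; the gripper's body (76 mm by 85 mm) begins 54 mm behind the grasp point. The pads swing forward as they close: fully open they stand 13 mm farther back than shut.
Start: joints at [-1.459, 0.286, 1.577, -0, 1.279, -0.15], TCP at [0.175, -0.652, 0.2] pointing down, gripper open.
Joint ranges: [-2.77, 2.77], [-0.9, 2.22], [0.21, 2.48], [-1.53, 4.67], [0.24, 2.81], [-2.84, 2.84]. Speed limits (rad/s): [2.79, 2.79, 3.14, 3.14, 3.14, 3.14].

INTERFACE

Orientations are given as a unit quaternion [x, y, z, w].
In Python, from plant import ctrl gives the robot as it stands.
- The arm moves only by the shell command python3 -m inch 'ROWS' [FORCE]. ROWS is JSON, a list of rows, each an object with "slide": the shift along the tool's x, y, z in cm, a list of three; "turn": the turn about the tool's z in rad; "grip": the finger opening in cm, from 0 to 8.54. A call has 1 to 20 rows; each row is the pose to reach, as a shift and turn from the pose commanded when the call began, along the tool's axes at that moment; what a row does not reach only later rows make up. A row lasts 1/10 s, in which the tool goes at most 50 mm and 8.59 degrees, less where a joint would pass 70% of its speed; a pose out of reach is approached as far as the arm can. A call with a gripper value outside its range is refused whole. The fingers move at their own pace and stop on an object; FORCE is the grip in N (left out, the last holds). Time passes only in rows, so rows that repeat a pose let the fingers close. It gives the time, the measured TCP pose, the force, the opening and the grip force at its end, in the units of the state.
- ctrl.get_state(): the state, without advancing time (a new reading comes with each control period).
- ctrl.read_camera(name): name is "side" or "top" or "wrist"; returns (picture, depth): 420x560x3 uint8, red, green, blue; 420x560 float32, m along the optical axis (not along the pixel's ray), 0 where there is no reading.
- ctrl.camera_info(name): a dict with "K" (3x3 intrinsics, pixels), "camera_from_world" (4x4, takes a point from world to camera coordinates); the wrist camera has in their place "T_tool_cam" (4x4, takes a point from camera to tool coordinates, whose origin is the TCP and whose axes are the flange's). Camera axes: x right, y down, z forward; pixel columns grow to the right and rows downward; lengths in m; the calibration is good to about 2 mm. A picture is of the moment at which its call begins: read the wrist's pose just before it. camera_info takes no time and is no camera call.
- ctrl.sign_off(): hands the job in; it is judged then, once.
The state is a dict: "time": time; "qpos": joint angles; "dq": joint speeds; "joint_efforts": joint torques, N m; "eef_pos": TCP position; "tcp_rot": TCP orientation; "contact_force": force on the tool from outside, world axes, zero at the start; "wrist_torque": the same for the moment, N m; "opening": opening from 0.0 (shut) to 1.0 (fully open); "finger_force": force on a finger pad.
Only numpy, scipy, OpenCV 4.12 (cv2) and the standard library are available. Lean on these libraries where they do the work, as an engineer would, in place of code of your own. Each camera call takes 0.05 s, during which the arm holds its last target. There are 200 camera calls.

TASK

Free each white glass tile from the steel mould by driving the knock-out peg behind it down with the mallet, then slide the flat lifter under the raised tile and carry it to the cooling rack, each lying flat in a bay of its own; pegs are driven with the mallet only and the glass is carried on the lifter only, never touched by the gripper, tipped or dropped. Stand the mallet upright on the bench when you have done with it, and once all tiles are racked hang the lifter by its handle across both prongs of the tool hook. Leave the other things on the bench where they are.

Things in the scene. Friction and masses are not known exactly. Their poses are not given: they have to be found in the camera images.
- mould: steel mould block bolted down, 310 x 150 mm, face 46 mm above the bench. Origin on the bench under the middle pocket's centre; x along the row of three pockets 98 mm apart, y towards the pegs, which stand 70 mm behind the pocket centres. Front edge at y = -54 mm, back edge at +96
- pocket2 (a point): centre of the floor of the middle pocket (pocket 1 is at x = -98 mm of the mould, 3 at +98), 42 mm above the bench. Pockets are 84 x 84 x 4 mm; a tile in one is 4 mm proud. Driving its peg down raises four 6 mm ejector pins (at x, y = +-31 mm from the centre, 56 mm free between) by 0.8 of the peg's travel, at most 16 mm: the tile's underside is then 12 mm above the face
- peg1: knock-out peg of pocket 1, a steel pin with a round cap 25 mm wide. Origin at the centre of the cap's top, 32 mm above the mould's face (78 mm above the bench) when up, 12 mm when fully down (travel 20 mm). It needs about 7 N to start and 11 N at the end, and stays where it is driven
- peg2: the same, of pocket 2
- peg3: the same, of pocket 3
- tile1: pressed white glass tile 80 x 80 x 8 mm, 0.13 kg, with a low round relief on top (to 10 mm). Origin at the centre of its underside, z up. It starts in pocket 1; some runs have only two tiles (an absent one reads None)
- tile2: the same, in pocket 2
- tile3: the same, in pocket 3
- rack: loose steel cooling rack, 318 x 106 mm, 1.8 kg. Origin on the bench under its middle bay; x along the three bays (98 mm apart), y along the rails. Two rails a bay, 10 mm wide, centred at x = +-33 mm from the bay's centre (56 mm free between), tops 32 mm above the bench; between them it is open from above and both ends down to 10 mm above the bench. It may get pushed about
- bay1 (a point): centre of bay 1 at the height of the rail tops (x = -98 mm of the rack); a racked tile's origin lies here. 5 mm high lips at the rail ends (inner faces at y = +-48 mm) and strips between the bays (4 mm wide, at x = +-49 mm, 5 mm high) leave about 7 mm of play round a tile
- bay2 (a point): centre of bay 2 (x = 0 of the rack)
- bay3 (a point): centre of bay 3 (x = +98 mm of the rack)
- lifter: flat steel spatula with a raised wooden bar handle, 0.30 kg. Origin under the blade, x to the tip. Blade 3 mm thick, from x = -132 to +98 mm, 42 mm wide at the front, 64 mm behind x = -16. Posts at x = -2 and -128 mm carry the handle; the free blade before the front post (x = +3 to +98) takes a tile. Handle along x from -126 to -4 mm, 18 mm wide, 22 high, its middle 62 mm above the underside. Its centre of mass is near x = -50
- lifter_grip (a point): middle of the lifter's handle (x = -65 mm, z = 62 mm of the lifter)
- mallet: round-headed mallet, 0.42 kg, standing on its face: head 64 mm across, 76 mm high; handle level along -x from the head to 174 mm, 18 mm wide and 26 mm high, its middle 46 mm above the lower face. Origin at the centre of the lower face, with which it strikes
- hook: fixed post on the left of the bench with a twin-prong tool hook. Origin on the bench under the post; prongs point to -x, at y = +-36 mm, 8 mm thick, level from the plate at x = -7 to x = -80 mm, tops 160 mm above the bench, tips at x = -89 mm turned up 22 mm. The plate behind is 100 mm wide and reaches 10 mm above the prong tops
- hook_rest (a point): point midway between the prongs at the height of their tops, 50 mm before the post (x = -50 mm of the hook); frame as the hook's. The hung handle lies across both prongs here, along y, its middle 11 mm higher
- jar_blue: bystander at the back of the bench: black-lidded pigment jar, 54 mm across, 76 mm high; origin under its centre
- jar_white: the same, 82 mm high
- jar_amber: the same, 88 mm high

How it is judged:
By the outcome, as a careful person would: the job done as asked, in the order asked, and still so for the second after the job is handed in, with the robot touching nothing.
Of tile1, tile2, tile3 only 2 to 3 are there at a start; the rules pass over those that are not, and their reading is None.
At some moment in a run one of lifter, rack may be knocked a few centimetres aside while the robot is not near it.
It also fails if it takes over 192 s, if anything falls off the work surface, if the arm or the gripper's body presses on something with over 40 N, if the wrist force passes 120 N, or if a joint passes its speed limit or range.

## Working session

There is one attempt and no reset: what is moved stays moved. The work goes in short steps, Python scripts to look and compute and a shell command to move; the robot and the scene stay as the last step left them, time stands still between calls to the robot, and variables do not carry over. Pictures are saved under pics/ and viewed, at most 14 in all, crops included, and the job is handed in when it is done.

```bash
ls; mkdir -p pics
cat > h.py <<'E'
import numpy as np, cv2
from plant import ctrl
from scipy.spatial.transform import Rotation as R
def cam(n):
    s=ctrl.get_state(); im,d=ctrl.read_camera(n); i=ctrl.camera_info(n); K=np.array(i['K'])
    if n=='wrist':
        T=np.eye(4);T[:3,:3]=R.from_quat(s['tcp_rot']).as_matrix();T[:3,3]=s['eef_pos']; W=T@np.array(i['T_tool_cam'])
    else: W=np.linalg.inv(np.array(i['camera_from_world']))
    return im,d,K,W
def pts(d,K,W):
    v,u=np.mgrid[:d.shape[0],:d.shape[1]]
    p=np.stack([(u-K[0,2])/K[0,0]*d,(v-K[1,2])/K[1,1]*d,d],-1)
    P=p@W[:3,:3].T+W[:3,3]; P[d<=0]=np.nan
    return P
def plane(uv,z,K,W):
    uv=np.atleast_2d(uv).astype(float)
    r=np.c_[(uv[:,0]-K[0,2])/K[0,0],(uv[:,1]-K[1,2])/K[1,1],np.ones(len(uv))]@W[:3,:3].T
    return W[:3,3]+r*((z-W[2,3])/r[:,2])[:,None]
def save(im,n): cv2.imwrite('pics/'+n+'.png',im[...,::-1])
E
python3 - <<'E'
from h import *
s=ctrl.get_state();print(s,ctrl.tcp_to_grasp)
for n in('top','side'):
    im,d,K,W=cam(n);save(im,n+'0');np.savez(n+'0.npz',im=im,d=d,K=K,W=W);print(n,K,W)
E
```

```text
pics
{'time': 0.0, 'qpos': array([-1.45896861e+00,  2.87196998e-01,  1.57817339e+00, -3.11851802e-06,
        1.27858252e+00, -1.49992522e-01]), 'dq': array([-3.96499084e-04,  5.23191662e-04,  9.51583128e-05,  1.58824734e-03,
        5.09612011e-04, -1.12089668e-03]), 'joint_efforts': array([ 3.39885655e-04, -4.05980408e+01, -2.92630255e+01, -8.21327603e-05,
        5.84207344e-03,  1.21864652e-06]), 'eef_pos': array([ 0.17466729, -0.65125911,  0.19852832]), 'tcp_rot': array([ 9.91442751e-01,  1.30536886e-01,  2.10258568e-05, -1.17993660e-03]), 'contact_force': array([ 0.67968083, -0.92634981, -0.10168878]), 'wrist_torque': array([ 0.01793449, -0.02222336, -0.00595889]), 'finger_force': 0.0, 'opening': 0.9993664801226168} 0.0187
top [[544.84203306   0.         286.77474244]
 [  0.         544.84203306 207.09337554]
 [  0.           0.           1.        ]] [[ 1.14938852e-03 -9.97562789e-01  6.97650468e-02  4.57619009e-01]
 [-9.99952504e-01 -1.82174057e-03 -9.57451761e-03  6.95011146e-02]
 [ 9.67827630e-03 -6.97507284e-02 -9.97517502e-01  1.95453521e+00]
 [ 0.00000000e+00  0.00000000e+00  0.00000000e+00  1.00000000e+00]]
side [[440.82417025   0.         281.08048257]
 [  0.         440.82417025 211.25285838]
 [  0.           0.           1.        ]] [[-0.99609446  0.0503749  -0.07251348  0.6682248 ]
 [ 0.08820314  0.60497624 -0.79134313  1.10438243]
 [ 0.0040051  -0.79464842 -0.6070567   0.90388499]
 [ 0.          0.          0.          1.        ]]
```

View pics/top0.png

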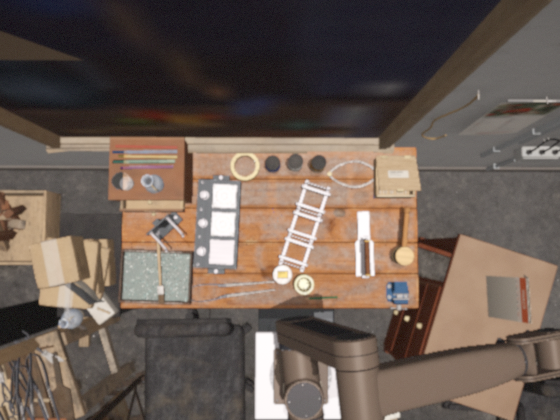

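View pics/side0.png

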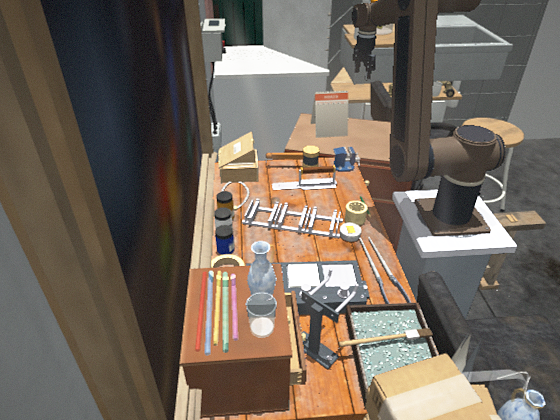

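Top view: mould at px (218,222) with three tiles (pegs to the left, i.e. +y), rack tilted at (303,225), lifter at (363,243) with its handle towards the robot, mallet head at (404,256) with its handle up the picture, and hook at (165,230). The side view agrees.

Run:
```python
from h import *
z=np.load('top0.npz');im,d,K,W=[z[k] for k in('im','d','K','W')]
P=pts(d,K,W)
def rect(name,box,zlo,zhi,extra=None):
    u0,v0,u1,v1=box
    m=np.zeros(d.shape,bool);m[v0:v1,u0:u1]=1
    m&=(P[...,2]>zlo)&(P[...,2]<zhi)
    if extra is not None:m&=extra
    q=P[m]; r=cv2.minAreaRect((q[:,:2]*1000).astype(np.float32)); print(name,m.sum(),'mean',q.mean(0).round(4),'rect',np.round(r[0],1),np.round(r[1],1),round(r[2],1))
hsv=cv2.cvtColor(im,cv2.COLOR_RGB2HSV);w=(hsv[...,1]<50)&(hsv[...,2]>190)
rect('mould',(190,170,250,280),.035,.07)
rect('pegs',(190,170,215,280),.062,.1)
for n,v in((3,195),(2,223),(1,250)): rect('tile%d'%n,(206,v-16,240,v+16),.03,.09,w)
rect('rack',(272,170,338,280),.02,.06)
rect('lifterhandle',(350,205,380,282),.045,.1)
rect('lifter',(350,205,380,282),-.01,.03,w)
rect('mallet head',(392,240,418,272),.055,.1)
rect('mallet handle',(392,200,418,246),.03,.1)
rect('hook',(140,205,190,255),.13,.2)
for n,u in(('j1',272),('j2',294),('j3',317)): rect(n,(u-12,150,u+12,175),.05,.12)
c=cv2.resize(im[140:310,110:430],(800,425),interpolation=cv2.INTER_CUBIC);save(c,'topc')
```

```text
mould 3701 mean [0.5323 0.2973 0.0473] rect [523.  307.5] [207.4 380.8] 84.1
pegs 128 mean [0.5343 0.3453 0.0777] rect [555.9 342. ] [ 41.6 259.4] 81.6
tile3 597 mean [0.63   0.2724 0.0504] rect [630.4 282.1] [108.8  85.6] 87.4
tile2 619 mean [0.5359 0.2753 0.0504] rect [540.5 282.9] [102.3 102.2] 89.5
tile1 652 mean [0.4395 0.279  0.0433] rect [444.9 279.2] [ 86.1 106.6] 87.4
rack 954 mean [0.4967 0.0051 0.0324] rect [532.2  -0.8] [386.8 204.4] 0.7
lifterhandle 208 mean [ 0.4164 -0.2242  0.0707] rect [ 415.5 -225.5] [128.   19.7] 1.7
lifter 728 mean [ 0.4692 -0.2245  0.0028] rect [ 462.8 -227.8] [ 70.8 237. ] 89.7
mallet head 313 mean [ 0.4255 -0.3519  0.0737] rect [ 430.5 -348.9] [82.5 63.8] 23.3
mallet handle 234 mean [ 0.5252 -0.3607  0.0558] rect [ 525.5 -363. ] [ 23.9 135.5] 85.5
hook 321 mean [0.5218 0.4651 0.1573] rect [509.5 463.5] [152.3 140.6] 7.1
j1 283 mean [0.754  0.1033 0.0859] rect [749.8 104.5] [79.2 65.9] 89.9
j2 289 mean [0.7571 0.0253 0.0894] rect [753.3  28.4] [61.2 78.9] 1.3
j3 260 mean [ 0.7494 -0.0539  0.0902] rect [751. -49.] [79.2 67.9] 88.4
```

View pics/topc.png

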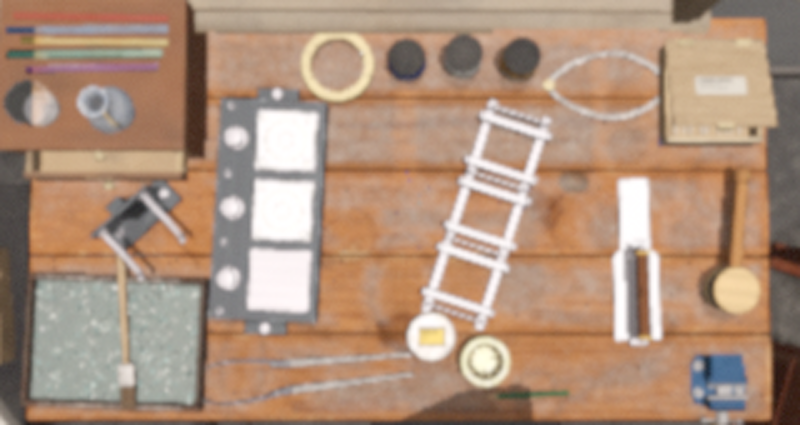

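Tile1's pocket reads 43 mm (pinkish): it looks empty, so tiles 2 and 3 are there. Moving to look over the mallet and lifter.

```bash
cat >> h.py <<'E'
def to(x,y,z,psi):
    "slide (cm) & turn for TCP target"
    s=ctrl.get_state(); M=R.from_quat(s['tcp_rot']).as_matrix(); p=np.arctan2(M[1,0],M[0,0])
    t=(p-psi+np.pi)%(2*np.pi)-np.pi
    print('slide',(M.T@(np.array([x,y,z])-s['eef_pos'])*100).round(2),'turn',round(t,3),'at',np.round(s['eef_pos'],4),'psi',round(p,3),'t',round(s['time'],2))
def comp(m,P,minpx=30):
    n,l,st,c=cv2.connectedComponentsWithStats(m.astype(np.uint8))
    for i in range(1,n):
        if st[i,4]>=minpx:
            q=P[l==i]; q=q[~np.isnan(q[:,0])]
            if len(q)<minpx: continue
            r=cv2.minAreaRect((q[:,:2]*1000).astype(np.float32)); (x,y),(a,b),an=r
            if b>a: a,b,an=b,a,an+90
            print('px',c[i].round(),st[i,4],'mean',q.mean(0).round(4),'ctr',round(x,1),round(y,1),'size',round(a,1),round(b,1),'longaxis deg',round((an+90)%180-90,1),'z',np.percentile(q[:,2],[5,95]).round(3))
E
python3 -m inch '[{"slide":[8,-6,-3],"turn":0.1},{"slide":[18,-13,-8],"turn":0.2},{"slide":[28,-20,-14],"turn":0.3},{"slide":[35,-26,-18],"turn":0.32},{"slide":[35,-26,-18],"turn":0.32},{"slide":[35,-26,-18],"turn":0.32},{"slide":[35,-26,-18],"turn":0.32},{"slide":[35,-26,-18],"turn":0.32},{"slide":[35,-26,-18],"turn":0.32},{"slide":[35,-26,-18],"turn":0.32},{"slide":[35,-26,-18],"turn":0.32},{"slide":[35,-26,-18],"turn":0.32},{"slide":[35,-26,-18],"turn":0.32},{"slide":[35,-26,-18],"turn":0.32}]'
python3 - <<'E'
from h import *
im,d,K,W=cam('wrist');save(im,'w1');P=pts(d,K,W);print(K[0,0],W.round(3))
Z=P[...,2]
print('tops');comp((Z>.045)&(Z<.12),P,200)
print('low white');hsv=cv2.cvtColor(im,cv2.COLOR_RGB2HSV);comp((hsv[...,1]<60)&(hsv[...,2]>150)&(Z<.015),P,200)
E
```

```text
327.1190492467988 [[ 0.259 -0.92  -0.294  0.252]
 [-0.966 -0.247 -0.078 -0.632]
 [-0.001  0.304 -0.953  0.373]
 [ 0.     0.     0.     1.   ]]
tops
px [413. 100.] 12154 mean [ 0.2829 -0.7334  0.0872] ctr 276.8 -732.1 size 150.9 29.5 longaxis deg 2.3 z [0.051 0.117]
low white$[0]: bad value
```

View pics/w1.png

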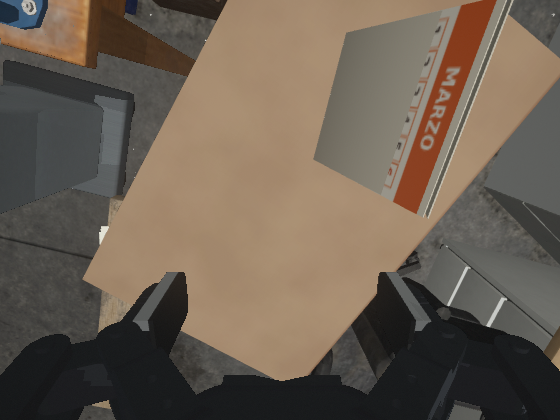

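The wrist view shows only the side table and calendar, because the move was refused: every row needs a grip value. Sending it again.

```bash
python3 -m inch '[{"slide":[5,-4,-4],"turn":0.1,"grip":8.5},{"slide":[9,-7,-8],"turn":0.2,"grip":8.5},{"slide":[13,-10,-11],"turn":0.3,"grip":8.5},{"slide":[17,-13,-14],"turn":0.32,"grip":8.5},{"slide":[21,-16,-14],"turn":0.32,"grip":8.5},{"slide":[25,-19,-14],"turn":0.32,"grip":8.5},{"slide":[29,-22,-14],"turn":0.32,"grip":8.5},{"slide":[33,-25,-14],"turn":0.32,"grip":8.5},{"slide":[33,-25,-14],"turn":0.32,"grip":8.5},{"slide":[33,-25,-14],"turn":0.32,"grip":8.5},{"slide":[33,-25,-14],"turn":0.32,"grip":8.5},{"slide":[33,-25,-14],"turn":0.32,"grip":8.5}]'
python3 - <<'E'
from h import *
im,d,K,W=cam('wrist');save(im,'w2');P=pts(d,K,W)
Z=P[...,2]
print('tops');comp((Z>.042)&(Z<.12),P,200)
print('low white');hsv=cv2.cvtColor(im,cv2.COLOR_RGB2HSV);comp((hsv[...,1]<60)&(hsv[...,2]>150)&(Z<.015),P,200)
E
```

```text
time: 1.35
eef_pos: [0.4282, -0.3257, 0.3395]
tcp_rot: [1.0, -0.029, -0.0, -0.0]
contact_force: [0.1, 0.7, 0.3]
opening: 0.993
finger_force: 0.0
tops
px [263.   3.] 616 mean [ 0.63   -0.3156  0.0542] ctr 629.7 -330.5 size 133.1 4.4 longaxis deg 88.4 z [0.043 0.063]
px [306. 130.] 3372 mean [ 0.4755 -0.3612  0.0667] ctr 493.8 -357.4 size 203.8 62.5 longaxis deg -0.7 z [0.054 0.077]
px [213. 176.] 1328 mean [ 0.4217 -0.2312  0.0705] ctr 418.3 -229.5 size 133.8 19.1 longaxis deg 1.4 z [0.061 0.074]
px [548. 253.] 2190 mean [ 0.271  -0.7235  0.0584] ctr 276.0 -721.3 size 150.6 16.8 longaxis deg 4.7 z [0.044 0.076]
px [ 81. 244.] 1156 mean [ 0.3256 -0.0127  0.0508] ctr 324.1 -11.7 size 67.6 67.2 longaxis deg 29.7 z [0.044 0.055]
px [298. 254.] 1637 mean [ 0.2985 -0.343   0.0708] ctr 288.4 -343.1 size 98.0 55.4 longaxis deg -1.5 z [0.056 0.075]
px [ 99. 410.] 424 mean [ 0.0599 -0.0105  0.1087] ctr 58.6 -11.1 size 58.2 9.9 longaxis deg 79.1 z [0.096 0.119]
low white
px [37. 23.] 488 mean [ 0.6357 -0.0032  0.0078] ctr 638.2 1.5 size 56.1 29.5 longaxis deg -18.1 z [-0.001  0.011]
px [98. 38.]
[... 328 characters left out ...]
px [ 92. 112.] 302 mean [ 0.5169 -0.0524  0.0097] ctr 517.3 -49.6 size 54.3 17.3 longaxis deg -18.0 z [0.008 0.011]
px [ 35. 163.] 239 mean [0.4466 0.0543 0.0097] ctr 447.5 57.9 size 48.8 18.8 longaxis deg -16.8 z [0.008 0.011]
px [ 87. 176.] 231 mean [ 0.4222 -0.022   0.0098] ctr 423.3 -19.4 size 50.8 16.5 longaxis deg -17.5 z [0.008 0.012]
px [304. 339.] 1391 mean [-0.1744 -0.3595 -0.3226] ctr -354.3 -356.0 size 549.2 152.8 longaxis deg 6.2 z [-0.331 -0.311]
px [193. 354.] 1997 mean [ 0.065  -0.1347 -0.0003] ctr 61.4 -128.7 size 181.2 64.7 longaxis deg 0.2 z [-0.002  0.001]
px [ 88. 328.] 628 mean [ 0.1368  0.0519 -0.0005] ctr 130.5 44.7 size 115.0 41.9 longaxis deg -89.9 z [-0.002  0.001]
```

View pics/w2.png

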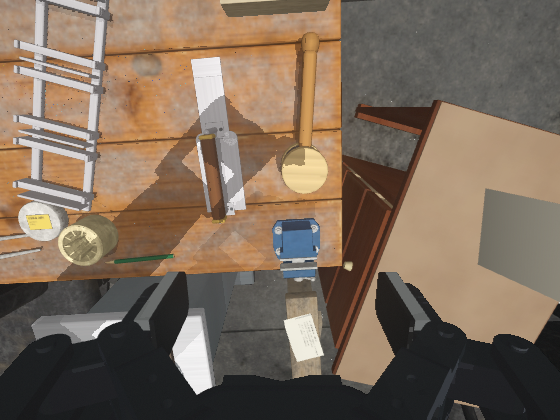

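The wrist view shows the mallet (head at px 304,170, handle up to 311,40), the lifter at (215,140) and the rack at upper left. Fitting the mallet head and handle.

Run:
```python
from h import *
im,d,K,W=cam('wrist');P=pts(d,K,W);Z=P[...,2]
B=(P[...,1]<-.29)&(P[...,1]>-.42)&(P[...,0]>.37)&(P[...,0]<.62)
comp(B&(Z>.071)&(Z<.09),P,100);comp(B&(Z>.05)&(Z<.064)&(P[...,0]>.47),P,100)
to(.477,-.357,.10,-.04);to(.477,-.357,.027,-.04)
```

```text
px [304. 170.] 1701 mean [ 0.4244 -0.3569  0.076 ] ctr 423.8 -357.1 size 63.1 62.3 longaxis deg -82.8 z [0.074 0.077]
px [308.  82.] 1425 mean [ 0.5351 -0.367   0.0574] ctr 532.4 -368.1 size 125.3 21.7 longaxis deg -4.1 z [0.053 0.06 ]
slide [ 5.1   2.79 23.94] turn -0.02 at [ 0.4279 -0.3262  0.3395] psi -0.06 t 1.45
slide [ 5.11  2.79 31.24] turn -0.02 at [ 0.4279 -0.3262  0.3395] psi -0.06 t 1.45
```

```bash
python3 -m inch '[{"slide":[2.5,1.6,5],"turn":0.03,"grip":8.5},{"slide":[5,3.3,10],"turn":0.03,"grip":8.5},{"slide":[5,3.3,15],"turn":0.03,"grip":8.5},{"slide":[5,3.3,20],"turn":0.03,"grip":8.5},{"slide":[5,3.3,24],"turn":0.03,"grip":8.5},{"slide":[5,3.3,27],"turn":0.03,"grip":8.5},{"slide":[5,3.3,29],"turn":0.03,"grip":8.5},{"slide":[5,3.3,31.2],"turn":0.03,"grip":8.5},{"slide":[5,3.3,31.2],"turn":0.03,"grip":8.5},{"slide":[5,3.3,31.2],"turn":0.03,"grip":1},{"slide":[5,3.3,31.2],"turn":0.03,"grip":1},{"slide":[5,3.3,31.2],"turn":0.03,"grip":1},{"slide":[5,3.3,31.2],"turn":0.03,"grip":1},{"slide":[5,3.3,31.2],"turn":0.03,"grip":1},{"slide":[5,3.3,31.2],"turn":0.03,"grip":1},{"slide":[5,3.3,31.2],"turn":0.03,"grip":1}]' 110
python3 - <<'E'
from h import *
to(.55,.10,.30,-.09)
E
```

```text
time: 3.05
eef_pos: [0.4768, -0.3609, 0.028]
tcp_rot: [0.999, -0.044, 0.0, 0.0]
contact_force: [-0.3, -0.7, -0.5]
opening: 0.118
finger_force: 0.0
slide [  3.24 -46.55 -27.2 ] turn 0.002 at [ 0.4768 -0.3609  0.028 ] psi -0.088 t 3.05
```

Run:
```python
from h import *
im,d,K,W=cam('wrist');save(im,'w3');print(ctrl.get_state()['finger_force'],ctrl.get_state()['opening'])
```

```text
0.4563844855874777 0.11481819695880413
```

View pics/w3.png

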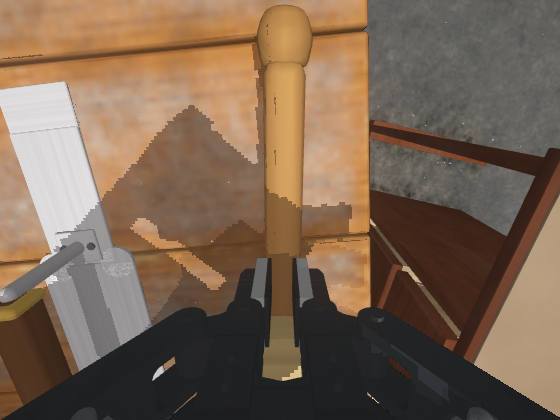

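The handle (px 285,200) sits between the pads, and contact is only just starting. Squeezing further.

```bash
python3 -m inch '[{"slide":[0,0,0],"turn":0,"grip":0},{"slide":[0,0,0],"turn":0,"grip":0},{"slide":[0,0,0],"turn":0,"grip":0},{"slide":[0,0,0],"turn":0,"grip":0},{"slide":[0,0,0],"turn":0,"grip":0}]' 110
```

```text
time: 3.6
eef_pos: [0.4767, -0.3609, 0.0279]
tcp_rot: [0.999, -0.044, -0.0, -0.0]
contact_force: [0.6, -0.8, 0.5]
opening: -0.002
finger_force: 0.0
```

Run:
```python
from h import *
a,d,K,W=cam('wrist');b,_,_,_=cam('side')
save(np.hstack([cv2.resize(a,(400,300)),cv2.resize(b[100:220,240:400],(400,300),interpolation=cv2.INTER_CUBIC)]),'w4')
```

```text
(no output)
```

View pics/w4.png

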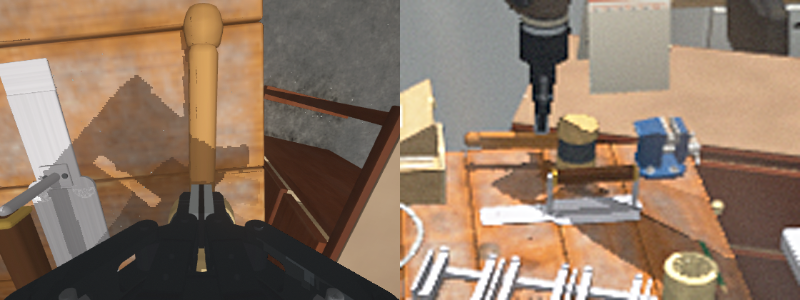

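Run:
```python
from h import *
im,d,K,W=cam('wrist');P=pts(d,K,W);s=ctrl.get_state()
c=np.linalg.inv(W)@np.r_[s['eef_pos'],1];print('tcp px',K@c[:3]/c[2],'depth',c[2])
for v in range(180,330,12): print(v,[ (P[v,u]*1000).round().tolist() for u in (270,286,300)])
m=(P[...,2]>.05)&(P[...,2]<.07)&(P[...,0]>.5)
comp(m,P,300)
```

```text
tcp px [280.78553277 250.80921733   1.        ] depth 0.1900107394526284
180 [[526.0, -360.0, 58.0], [525.0, -368.0, 59.0], [524.0, -374.0, 55.0]]
192 [[520.0, -360.0, 57.0], [520.0, -367.0, 59.0], [518.0, -374.0, 57.0]]
204 [[515.0, -359.0, 59.0], [514.0, -367.0, 58.0], [512.0, -373.0, 56.0]]
216 [[509.0, -359.0, 58.0], [508.0, -366.0, 58.0], [506.0, -373.0, 55.0]]
228 [[503.0, -358.0, 58.0], [502.0, -366.0, 59.0], [500.0, -372.0, 54.0]]
240 [[496.0, -358.0, 57.0], [496.0, -365.0, 59.0], [493.0, -372.0, 54.0]]
252 [[490.0, -357.0, 57.0], [490.0, -365.0, 60.0], [487.0, -371.0, 53.0]]
264 [[490.0, -357.0, 69.0], [490.0, -364.0, 71.0], [480.0, -371.0, 53.0]]
276 [[490.0, -358.0, 81.0], [490.0, -364.0, 81.0], [484.0, -370.0, 73.0]]
288 [[490.0, -358.0, 90.0], [489.0, -364.0, 90.0], [485.0, -370.0, 83.0]]
300 [[491.0, -358.0, 101.0], [488.0, -364.0, 97.0], [490.0, -369.0, 100.0]]
312 [[490.0, -359.0, 107.0], [485.0, -364.0, 99.0], [489.0, -369.0, 106.0]]
324 [[490.0, -359.0, 113.0], [482.0, -363.0, 103.0], [490.0, -368.0, 114.0]]
px [283. 114.] 9404 mean [ 0.5518 -0.3688  0.0571] ctr 547.3 -369.1 size 96.1 21.7 longaxis deg -4.1 z [0.053 0.06 ]
```

Run:
```python
from h import *
im,d,K,W=cam('side');P=pts(d,K,W)
def pj(p):
    c=np.linalg.inv(W)@np.r_[p,1]; q=K@c[:3]/c[2]; return q[:2].round(1),c[2].round(3)
for z in(.028,.045,.06,.08,.12):print(z,pj([.477,-.361,z]))
for v in range(136,164,2): print(v,[(P[v,u]*1000).round().tolist() for u in(294,297,300)])
```

```text
0.028 (array([296. , 159.5]), np.float64(1.705))
0.045 (array([296.1, 155.7]), np.float64(1.695))
0.06 (array([296.2, 152.3]), np.float64(1.686))
0.08 (array([296.3, 147.7]), np.float64(1.674))
0.12 (array([296.6, 138.2]), np.float64(1.649))
136 [[486.0, -370.0, 125.0], [482.0, -313.0, 155.0], [468.0, -339.0, 140.0]]
138 [[489.0, -347.0, 129.0], [483.0, -305.0, 151.0], [472.0, -303.0, 151.0]]
140 [[492.0, -319.0, 136.0], [483.0, -299.0, 146.0], [473.0, -297.0, 147.0]]
142 [[492.0, -317.0, 128.0], [481.0, -316.0, 129.0], [472.0, -303.0, 135.0]]
144 [[491.0, -322.0, 117.0], [479.0, -332.0, 111.0], [468.0, -326.0, 114.0]]
146 [[487.0, -353.0, 92.0], [477.0, -344.0, 96.0], [428.0, -610.0, -52.0]]
148 [[487.0, -354.0, 83.0], [477.0, -342.0, 89.0], [431.0, -588.0, -50.0]]
150 [[nan, nan, nan], [475.0, -352.0, 75.0], [434.0, -567.0, -48.0]]
152 [[487.0, -348.0, 69.0], [475.0, -350.0, 67.0], [433.0, -571.0, -60.0]]
154 [[486.0, -359.0, 54.0], [475.0, -351.0, 58.0], [463.0, -354.0, 56.0]]
156 [[486.0, -352.0, 49.0], [474.0, -356.0, 46.0], [464.0, -347.0, 51.0]]
158 [[486.0, -356.0, 38.0], [475.0, -351.0, 40.0], [463.0, -349.0, 41.0]]
160 [[479.0, -408.0, -2.0], [466.0, -414.0, -6.0], [455.0, -409.0, -4.0]]
162 [[482.0, -384.0, 3.0], [467.0, -404.0, -9.0], [458.0, -383.0, 3.0]]
```

```bash
python3 -m inch '[{"slide":[0,0,-3],"turn":0,"grip":0},{"slide":[0,0,-7],"turn":0,"grip":0},{"slide":[0,0,-11],"turn":0,"grip":0},{"slide":[0,0,-15],"turn":0,"grip":0},{"slide":[0,0,-15],"turn":0,"grip":0},{"slide":[0,0,-15],"turn":0,"grip":0}]'
python3 - <<'E'
from h import *
im,d,K,W=cam('side');P=pts(d,K,W);s=ctrl.get_state();t=s['eef_pos']
c=np.linalg.inv(W)@np.r_[t,1]; q=K@c[:3]/c[2];print(t,q[:2])
u=int(round(q[0]))
for v in range(int(q[1])-14,int(q[1])+10,2): print(v,[(P[v,k]*1000).round().tolist() for k in(u-2,u,u+2)])
a,d,K,W=cam('wrist')
save(np.hstack([cv2.resize(a,(400,300)),cv2.resize(im[70:190,220:380],(400,300),interpolation=cv2.INTER_CUBIC)]),'w5')
E
```

```text
time: 4.4
eef_pos: [0.4773, -0.3615, 0.1795]
tcp_rot: [0.999, -0.044, 0.001, 0.001]
contact_force: [0.5, -0.0, -0.4]
opening: -0.004
finger_force: 0.0
[ 0.47650909 -0.36064484  0.17745377] [297.14824112 124.21814242]
110 [[486.0, -356.0, 236.0], [481.0, -342.0, 242.0], [474.0, -343.0, 241.0]]
112 [[486.0, -356.0, 228.0], [480.0, -344.0, 233.0], [474.0, -342.0, 234.0]]
114 [[486.0, -355.0, 221.0], [479.0, -351.0, 222.0], [472.0, -350.0, 222.0]]
116 [[486.0, -351.0, 215.0], [480.0, -347.0, 216.0], [472.0, -353.0, 213.0]]
118 [[358.0, -1372.0, -282.0], [346.0, -1370.0, -281.0], [399.0, -886.0, -50.0]]
120 [[357.0, -1378.0, -298.0], [343.0, -1391.0, -305.0], [401.0, -874.0, -55.0]]
122 [[356.0, -1386.0, -316.0], [413.0, -853.0, -55.0], [406.0, -834.0, -46.0]]
124 [[357.0, -1374.0, -323.0], [417.0, -818.0, -48.0], [407.0, -825.0, -52.0]]
126 [[356.0, -1385.0, -342.0], [419.0, -801.0, -50.0], [411.0, -793.0, -47.0]]
128 [[432.0, -777.0, -48.0], [423.0, -772.0, -46.0], [411.0, -789.0, -55.0]]
130 [[432.0, -772.0, -56.0], [425.0, -754.0, -47.0], [415.0, -755.0, -48.0]]
132 [[435.0, -745.0, -53.0], [426.0, -741.0, -51.0], [418.0, -733.0, -47.0]]
```

View pics/w5.png

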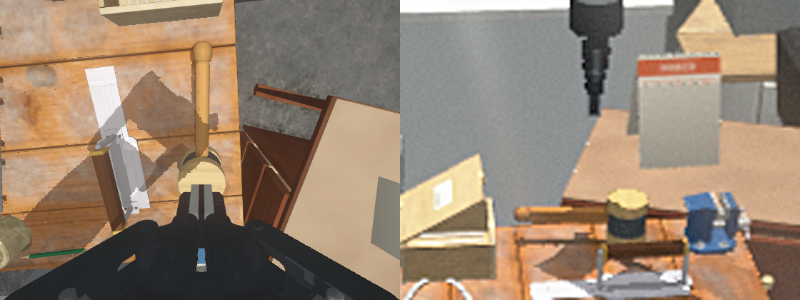

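The side view settles it: the real fingertips end at z≈0.211 while the reported TCP is at 0.178. The tips are about 33 mm higher than reported, so the fingers shut above the handle. I'll correct every height by that and regrasp.

```bash
python3 -m inch '[{"slide":[0,0,0],"turn":0,"grip":8.5},{"slide":[0,0,2],"turn":0,"grip":8.5},{"slide":[0,0,3],"turn":0,"grip":8.5},{"slide":[0,0,4],"turn":0,"grip":8.5},{"slide":[0,0,6],"turn":0,"grip":8.5},{"slide":[0,0,9],"turn":0,"grip":8.5},{"slide":[0,0,12],"turn":0,"grip":8.5},{"slide":[0,0,15],"turn":0,"grip":8.5},{"slide":[0,0,17],"turn":0,"grip":8.5},{"slide":[0,0,18.2],"turn":0,"grip":8.5},{"slide":[0,0,18.2],"turn":0,"grip":8.5},{"slide":[0,0,18.2],"turn":0,"grip":0},{"slide":[0,0,18.2],"turn":0,"grip":0},{"slide":[0,0,18.2],"turn":0,"grip":0},{"slide":[0,0,18.2],"turn":0,"grip":0},{"slide":[0,0,18.2],"turn":0,"grip":0},{"slide":[0,0,18.2],"turn":0,"grip":0},{"slide":[0,0,18.2],"turn":0,"grip":0},{"slide":[0,0,18.2],"turn":0,"grip":0}]' 110
```

```text
time: 6.4
eef_pos: [0.4773, -0.3614, -0.003]
tcp_rot: [0.999, -0.044, 0.0, 0.0]
contact_force: [-0.3, 0.9, 6.1]
opening: 0.193
finger_force: 107.5
```

Gripped at 107 N. Lifting it and going over the mould to measure.

```bash
python3 -m inch '[{"slide":[0,0,-3],"turn":0,"grip":0},{"slide":[0,0,-8],"turn":0,"grip":0},{"slide":[0,-2,-13],"turn":0,"grip":0},{"slide":[0,-5,-18],"turn":0,"grip":0},{"slide":[0,-9,-22],"turn":0,"grip":0},{"slide":[0,-13,-26],"turn":0,"grip":0},{"slide":[0,-18,-28],"turn":0,"grip":0},{"slide":[-1,-23,-30],"turn":0,"grip":0},{"slide":[-1,-28,-30],"turn":0,"grip":0},{"slide":[-1,-33,-30],"turn":0,"grip":0},{"slide":[-2,-38,-30],"turn":0,"grip":0},{"slide":[-2,-43,-30],"turn":0,"grip":0},{"slide":[-3,-48,-30],"turn":0,"grip":0},{"slide":[-3,-53,-30],"turn":0,"grip":0},{"slide":[-3,-56,-30],"turn":0,"grip":0},{"slide":[-3,-58,-30],"turn":0,"grip":0},{"slide":[-3,-58,-30],"turn":0,"grip":0},{"slide":[-3,-58,-30],"turn":0,"grip":0},{"slide":[-3,-58,-30],"turn":0,"grip":0}]'
python3 - <<'E'
from h import *
im,d,K,W=cam('wrist');save(im,'w6');P=pts(d,K,W);Z=P[...,2];np.savez('w6.npz',im=im,d=d,K=K,W=W)
B=(P[...,0]>.35)&(P[...,0]<.75)&(P[...,1]>.2)&(P[...,1]<.42)
print('pegs');comp(B&(Z>.067)&(Z<.09),P,60)
hsv=cv2.cvtColor(im,cv2.COLOR_RGB2HSV)
print('tiles');comp(B&(hsv[...,1]<45)&(hsv[...,2]>170)&(Z<.062),P,300)
print('hook');comp((P[...,1]>.36)&(Z>.125)&(Z<.2)&(P[...,0]>.4)&(P[...,0]<.65),P,100)
E
```

```text
time: 8.3
eef_pos: [0.4976, 0.2186, 0.2945]
tcp_rot: [0.999, -0.044, -0.001, 0.001]
contact_force: [0.0, -1.0, -5.3]
opening: 0.192
finger_force: 108.5
pegs
px [111.  57.] 1096 mean [0.6435 0.3896 0.0797] ctr 635.9 390.4 size 128.3 17.1 longaxis deg -9.9 z [0.069 0.089]
px [162.  62.] 472 mean [0.6342 0.3371 0.0769] ctr 634.4 337.9 size 24.2 24.1 longaxis deg 76.7 z [0.073 0.079]
px [175. 152.] 369 mean [0.5371 0.3414 0.0769] ctr 536.9 342.0 size 24.4 23.7 longaxis deg 46.5 z [0.074 0.079]
px [186. 228.] 305 mean [0.4402 0.3457 0.0768] ctr 439.5 346.5 size 24.1 23.8 longaxis deg 78.8 z [0.073 0.079]
tiles
px [224.  62.] 4419 mean [0.632  0.2739 0.0506] ctr 631.7 271.3 size 84.1 76.0 longaxis deg -3.2 z [0.049 0.053]
px [230. 144.] 3268 mean [0.5371 0.2792 0.0505] ctr 535.1 280.2 size 81.5 69.0 longaxis deg -3.0 z [0.049 0.053]
hook
px [66. 65.] 2833 mean [0.6267 0.3908 0.1632] ctr 627.1 427.4 size 89.4 45.8 longaxis deg 89.9 z [0.13  0.198]
px [ 47. 128.] 936 mean [0.5769 0.4475 0.1294] ctr 576.4 448.9 size 101.5 10.5 longaxis deg -89.7 z [0.128 0.131]
px [ 40. 196.] 3570 mean [0.5146 0.4526 0.1602] ctr 501.9 447.5 size 107.2 97.8 longaxis deg 43.4 z [0.146 0.172]
```

View pics/w6.png

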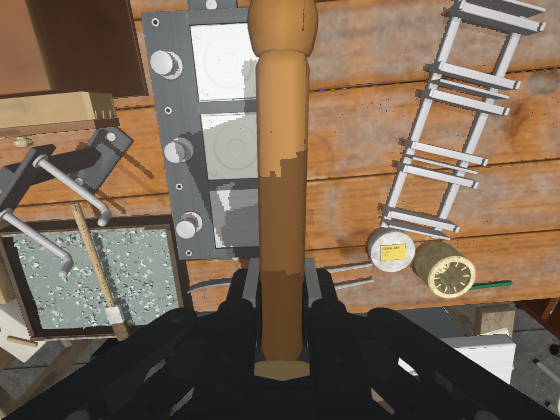

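Pocket 1 is empty (dark, px 225,215), and tiles 2 and 3 are at (230,145) and (224,62). Pegs are at (163,65), (178,151), (188,228). A cabinet (upper left) stands close to peg 3, so I'll swing the mallet handle towards the robot's right before striking.

```bash
python3 - <<'E'
from h import *
for f in('w6','top0'):
    z=np.load(f+'.npz');P=pts(z['d'],z['K'],z['W']);Z=P[...,2]
    for lo,hi in((.085,.13),(.13,.2),(.2,.28),(.28,.4)):
        m=(P[...,0]>.52)&(P[...,0]<.75)&(P[...,1]>.36)&(P[...,1]<.55)&(Z>lo)&(Z<hi);q=P[m]
        if len(q)>50:print(f,lo,len(q),np.percentile(q[:,1],[0.5,5]).round(3),'x',np.percentile(q[:,0],[1,5]).round(3))
E
python3 -m inch '[{"slide":[0,0,0],"turn":-0.1,"grip":0},{"slide":[0,0,0],"turn":-0.24,"grip":0},{"slide":[0,0,0],"turn":-0.38,"grip":0},{"slide":[0,0,0],"turn":-0.52,"grip":0},{"slide":[0,0,0],"turn":-0.66,"grip":0},{"slide":[0,0,0],"turn":-0.8,"grip":0},{"slide":[0,0,0],"turn":-0.94,"grip":0},{"slide":[0,0,0],"turn":-1.08,"grip":0},{"slide":[0,0,0],"turn":-1.22,"grip":0},{"slide":[0,0,0],"turn":-1.36,"grip":0},{"slide":[0,0,0],"turn":-1.5,"grip":0},{"slide":[0,0,0],"turn":-1.64,"grip":0},{"slide":[0,0,0],"turn":-1.78,"grip":0},{"slide":[0,0,0],"turn":-1.92,"grip":0},{"slide":[0,0,0],"turn":-2.06,"grip":0},{"slide":[0,0,0],"turn":-2.06,"grip":0}]'
python3 -m inch '[{"slide":[0,0,0],"turn":-0.14,"grip":0},{"slide":[0,0,0],"turn":-0.28,"grip":0},{"slide":[0,0,0],"turn":-0.42,"grip":0},{"slide":[0,0,0],"turn":-0.56,"grip":0},{"slide":[0,0,0],"turn":-0.7,"grip":0},{"slide":[0,0,0],"turn":-0.84,"grip":0},{"slide":[0,0,0],"turn":-0.98,"grip":0},{"slide":[0,0,0],"turn":-1.12,"grip":0},{"slide":[0,0,0],"turn":-1.26,"grip":0},{"slide":[0,0,0],"turn":-1.4,"grip":0},{"slide":[0,0,0],"turn":-1.54,"grip":0},{"slide":[0,0,0],"turn":-1.68,"grip":0},{"slide":[0,0,0],"turn":-1.82,"grip":0},{"slide":[0,0,0],"turn":-1.95,"grip":0},{"slide":[0,0,0],"turn":-2.06,"grip":0},{"slide":[0,0,0],"turn":-2.06,"grip":0},{"slide":[0,0,0],"turn":-2.06,"grip":0}]'
python3 -c "
from h import *
to(.6016,.3052,.12,-2.243);to(.6016,.3052,.075,-2.243)
to(.5042,.3092,.12,-2.243)"
```

```text
w6 0.085 4133 [0.387 0.387] x [0.524 0.536]
w6 0.13 6358 [0.383 0.387] x [0.522 0.528]
w6 0.2 3972 [0.383 0.384] x [0.604 0.606]
top0 0.085 338 [0.389 0.39 ] x [0.527 0.562]
top0 0.13 452 [0.388 0.39 ] x [0.522 0.527]
top0 0.2 2067 [0.387 0.394] x [0.602 0.608]
top0 0.28 198 [0.45  0.452] x [0.624 0.628]
time: 9.95
eef_pos: [0.4979, 0.2183, 0.2957]
tcp_rot: [0.553, 0.833, -0.0, -0.001]
contact_force: [0.2, 0.0, -4.1]
opening: 0.193
finger_force: 108.5
time: 11.65
eef_pos: [0.4979, 0.2187, 0.2958]
tcp_rot: [-0.428, 0.904, -0.0, -0.0]
contact_force: [-0.3, -0.5, -3.8]
opening: 0.195
finger_force: 108.5
slide [-13.27  -2.56  17.57] turn -0.013 at [0.4979 0.2187 0.2958] psi -2.256 t 11.65
slide [-13.28  -2.56  22.07] turn -0.013 at [0.4979 0.2187 0.2958] psi -2.256 t 11.65
slide [-7.41  5.24 17.57] turn -0.013 at [0.4979 0.2187 0.2958] psi -2.256 t 11.65
```

```bash
python3 -m inch '[{"slide":[-3,-0.6,3],"turn":-0.01,"grip":0},{"slide":[-6,-1.2,7],"turn":-0.01,"grip":0},{"slide":[-9,-1.8,11],"turn":-0.01,"grip":0},{"slide":[-12,-2.4,14],"turn":-0.01,"grip":0},{"slide":[-13.1,-2.7,17],"turn":-0.01,"grip":0},{"slide":[-13.1,-2.7,19],"turn":-0.01,"grip":0},{"slide":[-13.1,-2.7,20.5],"turn":-0.01,"grip":0},{"slide":[-13.1,-2.7,21.3],"turn":-0.01,"grip":0},{"slide":[-13.1,-2.7,21.7],"turn":-0.01,"grip":0},{"slide":[-13.1,-2.7,22.1],"turn":-0.01,"grip":0},{"slide":[-13.1,-2.7,22.5],"turn":-0.01,"grip":0},{"slide":[-13.1,-2.7,22.9],"turn":-0.01,"grip":0},{"slide":[-13.1,-2.7,23.3],"turn":-0.01,"grip":0},{"slide":[-13.1,-2.7,23.6],"turn":-0.01,"grip":0},{"slide":[-13.1,-2.7,23.9],"turn":-0.01,"grip":0},{"slide":[-13.1,-2.7,24.1],"turn":-0.01,"grip":0},{"slide":[-13.1,-2.7,24.1],"turn":-0.01,"grip":0}]' 120
```

```text
time: 13.35
eef_pos: [0.6025, 0.3043, 0.0577]
tcp_rot: [-0.435, 0.9, -0.0, 0.001]
contact_force: [-3.0, -4.0, 4.7]
opening: 0.193
finger_force: 118.8
```

```bash
python3 -m inch '[{"slide":[0,0,0.2],"turn":0,"grip":0},{"slide":[0,0,0.4],"turn":0,"grip":0},{"slide":[0,0,0.6],"turn":0,"grip":0},{"slide":[0,0,0.6],"turn":0,"grip":0}]'
python3 -m inch '[{"slide":[0,0,0.2],"turn":0,"grip":0},{"slide":[0,0,0.4],"turn":0,"grip":0},{"slide":[0,0,0.4],"turn":0,"grip":0}]'
```

```text
time: 13.75
eef_pos: [0.6025, 0.3042, 0.0547]
tcp_rot: [-0.435, 0.9, -0.001, 0.001]
contact_force: [-11.3, -6.4, 16.4]
opening: 0.195
finger_force: 120.7
time: 14.05
eef_pos: [0.6026, 0.3041, 0.0545]
tcp_rot: [-0.436, 0.9, -0.001, -0.0]
contact_force: [-16.2, -10.6, 30.8]
opening: 0.189
finger_force: 122.7
```

Peg 3 bottomed out at about 30 N. Next is peg 2.

```bash
python3 -m inch '[{"slide":[0,0,-2],"turn":0,"grip":0},{"slide":[0,0,-5],"turn":0,"grip":0},{"slide":[0,0,-8],"turn":0,"grip":0},{"slide":[2,3,-8],"turn":0,"grip":0},{"slide":[4,6,-8],"turn":0,"grip":0},{"slide":[5.6,8,-8],"turn":0,"grip":0},{"slide":[5.6,8,-7],"turn":0,"grip":0},{"slide":[5.6,8,-5],"turn":0,"grip":0},{"slide":[5.6,8,-3.8],"turn":0,"grip":0},{"slide":[5.6,8,-3.3],"turn":0,"grip":0},{"slide":[5.6,8,-2.9],"turn":0,"grip":0},{"slide":[5.6,8,-2.5],"turn":0,"grip":0},{"slide":[5.6,8,-2.1],"turn":0,"grip":0},{"slide":[5.6,8,-1.7],"turn":0,"grip":0},{"slide":[5.6,8,-1.3],"turn":0,"grip":0},{"slide":[5.6,8,-0.9],"turn":0,"grip":0},{"slide":[5.6,8,-0.6],"turn":0,"grip":0},{"slide":[5.6,8,-0.3],"turn":0,"grip":0},{"slide":[5.6,8,-0.2],"turn":0,"grip":0}]'
python3 -m inch '[{"slide":[0,0,0.1],"turn":0,"grip":0},{"slide":[0,0,0.2],"turn":0,"grip":0},{"slide":[0,0,0.2],"turn":0,"grip":0}]'
```

```text
time: 15.95
eef_pos: [0.5048, 0.3099, 0.0546]
tcp_rot: [-0.436, 0.9, -0.0, -0.001]
contact_force: [-19.4, -10.7, 33.1]
opening: 0.191
finger_force: 123.3
time: 16.25
eef_pos: [0.5048, 0.3099, 0.0546]
tcp_rot: [-0.436, 0.9, -0.001, -0.002]
contact_force: [-21.9, -13.4, 37.6]
opening: 0.188
finger_force: 124.2
```

```bash
python3 -m inch '[{"slide":[0,0,-3],"turn":0,"grip":0},{"slide":[0,0,-7],"turn":0,"grip":0},{"slide":[0,0,-11],"turn":0,"grip":0},{"slide":[2,-1.6,-15],"turn":0.1,"grip":0},{"slide":[5,-4,-18],"turn":0.2,"grip":0},{"slide":[8,-6.2,-20],"turn":0.3,"grip":0},{"slide":[12,-9.4,-22],"turn":0.4,"grip":0},{"slide":[16,-12.5,-22],"turn":0.5,"grip":0},{"slide":[20,-15.6,-22],"turn":0.6,"grip":0},{"slide":[24,-18.7,-22],"turn":0.7,"grip":0},{"slide":[28,-21.8,-22],"turn":0.8,"grip":0},{"slide":[32,-25,-22],"turn":0.9,"grip":0},{"slide":[36,-28.1,-22],"turn":0.9,"grip":0},{"slide":[40,-31.2,-22],"turn":0.9,"grip":0},{"slide":[44,-34.3,-22],"turn":0.9,"grip":0},{"slide":[48,-37.4,-22],"turn":0.9,"grip":0},{"slide":[51,-39.8,-22],"turn":0.9,"grip":0},{"slide":[52,-40.6,-22],"turn":0.9,"grip":0},{"slide":[52,-40.6,-22],"turn":0.9,"grip":0},{"slide":[52,-40.6,-22],"turn":0.9,"grip":0}]'
python3 - <<'E'
from h import *
im,d,K,W=cam('side');save(cv2.resize(im[60:260,180:420],(720,600)),'s1')
to(.4965,-.35,-.003,3.14)
E
```

```text
time: 18.25
eef_pos: [0.499, -0.3492, 0.2649]
tcp_rot: [0.0, 1.0, 0.0, 0.0]
contact_force: [0.5, -0.0, -4.9]
opening: 0.193
finger_force: 118.3
slide [ 0.27 -0.16 26.8 ] turn 0.003 at [ 0.4991 -0.3486  0.265 ] psi -3.141 t 18.3
```

View pics/s1.png

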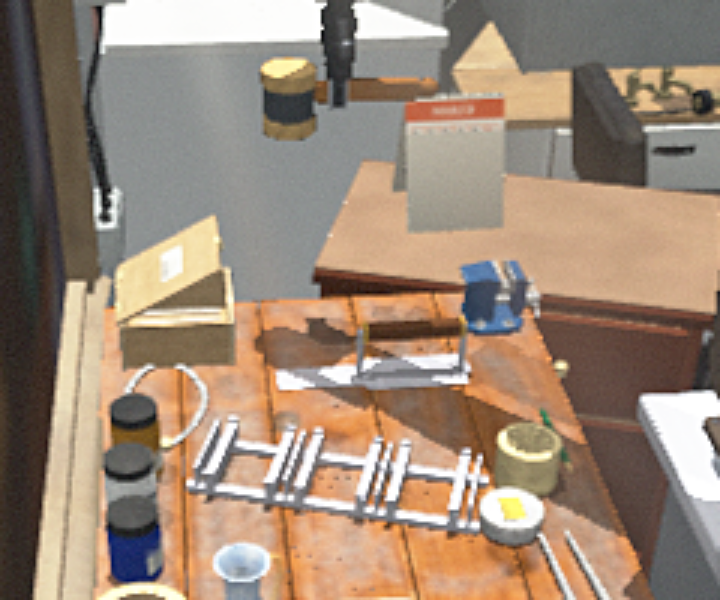

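The mallet hangs level in the grip (px 290,100) and the scene is unchanged. Setting it down.

```bash
python3 -m inch '[{"slide":[0,0,4],"turn":0,"grip":0},{"slide":[0,0,9],"turn":0,"grip":0},{"slide":[0,0,14],"turn":0,"grip":0},{"slide":[0,0,18],"turn":0,"grip":0},{"slide":[0,0,21],"turn":0,"grip":0},{"slide":[0,0,23],"turn":0,"grip":0},{"slide":[0,0,24.5],"turn":0,"grip":0},{"slide":[0,0,25.5],"turn":0,"grip":0},{"slide":[0,0,26],"turn":0,"grip":0},{"slide":[0,0,26.3],"turn":0,"grip":0},{"slide":[0,0,26.6],"turn":0,"grip":0},{"slide":[0,0,26.8],"turn":0,"grip":0},{"slide":[0,0,26.8],"turn":0,"grip":0}]'
```

```text
time: 19.6
eef_pos: [0.499, -0.3498, -0.0028]
tcp_rot: [-0.0, 1.0, -0.0, 0.0]
contact_force: [-0.1, -0.2, -4.1]
opening: 0.187
finger_force: 118.5
```

```bash
python3 -m inch '[{"slide":[0,0,0.1],"turn":0,"grip":0},{"slide":[0,0,0.2],"turn":0,"grip":0},{"slide":[0,0,0.3],"turn":0,"grip":0},{"slide":[0,0,0.3],"turn":0,"grip":0}]'
```

```text
time: 20.0
eef_pos: [0.499, -0.35, -0.003]
tcp_rot: [-0.0, 1.0, 0.0, -0.0]
contact_force: [-7.1, 5.0, 11.0]
opening: 0.194
finger_force: 120.7
```

```bash
python3 -m inch '[{"slide":[0,0,0.1],"turn":0,"grip":0},{"slide":[0,0,0.2],"turn":0,"grip":0},{"slide":[0,0,0.2],"turn":0,"grip":0}]'
```

```text
time: 20.3
eef_pos: [0.4989, -0.3499, -0.0031]
tcp_rot: [-0.0, 1.0, 0.001, -0.001]
contact_force: [-11.4, 7.4, 20.5]
opening: 0.19
finger_force: 122.1
```

```bash
python3 -m inch '[{"slide":[0,0,-0.3],"turn":0,"grip":0},{"slide":[0,0,-0.3],"turn":0,"grip":3},{"slide":[0,0,-0.3],"turn":0,"grip":6},{"slide":[0,0,-0.3],"turn":0,"grip":7},{"slide":[0,0,-0.3],"turn":0,"grip":7},{"slide":[0,0,-0.3],"turn":0,"grip":7},{"slide":[0,0,-2],"turn":0,"grip":7},{"slide":[0,0,-6],"turn":0,"grip":7},{"slide":[0,0,-11],"turn":0,"grip":7},{"slide":[0,0,-16],"turn":0,"grip":7},{"slide":[0,0,-20],"turn":0.14,"grip":7},{"slide":[2,3,-24],"turn":0.28,"grip":7},{"slide":[4,6,-24],"turn":0.42,"grip":7},{"slide":[6,9,-24],"turn":0.56,"grip":7},{"slide":[8.4,12,-24],"turn":0.7,"grip":7},{"slide":[8.4,12,-24],"turn":0.84,"grip":7},{"slide":[8.4,12,-24],"turn":0.98,"grip":7},{"slide":[8.4,12,-24],"turn":1.12,"grip":7},{"slide":[8.4,12,-24],"turn":1.26,"grip":7},{"slide":[8.4,12,-24],"turn":1.4,"grip":7}]'
python3 -m inch '[{"slide":[0,0,0],"turn":0.14,"grip":7},{"slide":[0,0,0],"turn":0.28,"grip":7},{"slide":[0,0,0],"turn":0.42,"grip":7},{"slide":[0,0,0],"turn":0.56,"grip":7},{"slide":[0,0,0],"turn":0.7,"grip":7},{"slide":[0,0,0],"turn":0.84,"grip":7},{"slide":[0,0,0],"turn":0.98,"grip":7},{"slide":[0,0,0],"turn":1.12,"grip":7},{"slide":[0,0,0],"turn":1.26,"grip":7},{"slide":[0,0,0],"turn":1.4,"grip":7},{"slide":[0,0,0],"turn":1.54,"grip":7},{"slide":[0,0,0],"turn":1.67,"grip":7},{"slide":[0,0,0],"turn":1.67,"grip":7},{"slide":[0,0,0],"turn":1.67,"grip":7}]'
python3 - <<'E'
from h import *
im,d,K,W=cam('wrist');save(im,'w7');P=pts(d,K,W);Z=P[...,2]
B=(P[...,0]>.3)&(P[...,0]<.62)&(P[...,1]>-.42)&(P[...,1]<-.12)
comp(B&(Z>.05)&(Z<.1),P,200)
hsv=cv2.cvtColor(im,cv2.COLOR_RGB2HSV);comp(B&(hsv[...,1]<60)&(hsv[...,2]>130)&(Z<.015),P,200)
m=B&(Z>.065)&(Z<.08)&(P[...,1]>-.28); q=P[m];l=cv2.fitLine((q[:,:2]).astype(np.float32),2,0,.01,.01).ravel();print('handle',q.mean(0),l)
to(.4155,-.2285,.01,.03)
E
```

```text
time: 22.3
eef_pos: [0.4148, -0.2296, 0.2333]
tcp_rot: [0.646, 0.763, -0.0, 0.001]
contact_force: [1.0, -0.4, 0.4]
opening: 0.82
finger_force: 0.0
time: 23.7
eef_pos: [0.4149, -0.2296, 0.2328]
tcp_rot: [0.999, 0.037, 0.0, 0.0]
contact_force: [0.4, -0.9, -0.2]
opening: 0.819
finger_force: 0.0
px [413.  82.] 6788 mean [ 0.5234 -0.3487  0.0691] ctr 487.8 -341.6 size 202.3 63.4 longaxis deg -7.7 z [0.054 0.077]
px [281. 179.] 2018 mean [ 0.4219 -0.2291  0.0718] ctr 420.2 -229.4 size 129.6 19.0 longaxis deg 1.5 z [0.067 0.074]
px [367. 270.] 694 mean [ 0.3241 -0.3362  0.0692] ctr 318.9 -340.2 size 49.6 37.3 longaxis deg -89.4 z [0.056 0.074]
px [284. 118.] 6587 mean [ 0.4786 -0.2284  0.003 ] ctr 463.3 -228.5 size 235.7 65.1 longaxis deg 1.6 z [0.001 0.005]
handle [ 0.42126573 -0.22916617  0.07191288] [ 0.99968755  0.02499479  0.42126572 -0.22916618]
slide [ 0.06 -0.12 22.26] turn 0.044 at [ 0.4148 -0.2296  0.2326] psi 0.074 t 23.75
```

View pics/w7.png

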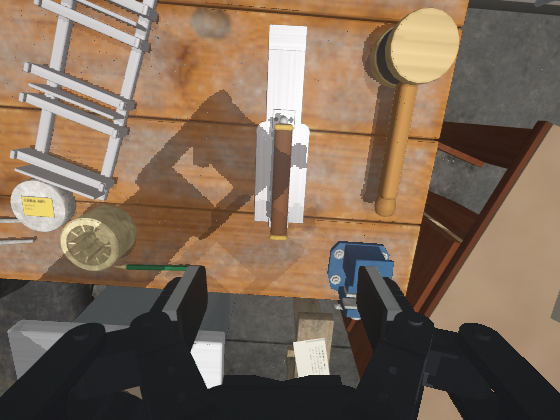

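The mallet stands upright (px 415,50), and the lifter handle is right under the gripper (281,180). Grasping it.

```bash
python3 -m inch '[{"slide":[0,0,5],"turn":0.05,"grip":7},{"slide":[0,0,10],"turn":0.05,"grip":7},{"slide":[0,0,15],"turn":0.05,"grip":7},{"slide":[0,0,19],"turn":0.05,"grip":7},{"slide":[0,0,21.5],"turn":0.05,"grip":7},{"slide":[0,0,22.3],"turn":0.05,"grip":7},{"slide":[0,0,22.3],"turn":0.05,"grip":4},{"slide":[0,0,22.3],"turn":0.05,"grip":1},{"slide":[0,0,22.3],"turn":0.05,"grip":0},{"slide":[0,0,22.3],"turn":0.05,"grip":0},{"slide":[0,0,22.3],"turn":0.05,"grip":0},{"slide":[0,0,22.3],"turn":0.05,"grip":0},{"slide":[0,0,22.3],"turn":0.05,"grip":0},{"slide":[0,0,22.3],"turn":0.05,"grip":0},{"slide":[0,0,19],"turn":0.05,"grip":0},{"slide":[0,0,15],"turn":0.05,"grip":0},{"slide":[0,0,10],"turn":0.05,"grip":0},{"slide":[0,0,5],"turn":0.05,"grip":0},{"slide":[0,0,2],"turn":0.05,"grip":0},{"slide":[0,0,2],"turn":0.05,"grip":0}]' 110
python3 - <<'E'
from h import *
# mould frame
yaw=np.arctan2(338-346.5,634.4-439.5);ex=np.array([np.cos(yaw),np.sin(yaw)]);ey=np.array([-ex[1],ex[0]])
pegs=np.array([[439.5,346.5],[536.9,342],[634.4,337.9]])/1e3
c=pegs.mean(0)-.07*ey;print('pocket2',c,'pocket3',c+.098*ex,'yaw',yaw)
psi=yaw+np.pi/2
for k in(1,0):
    g=c+k*.098*ex-.115*ey; print('grip inserted',k,g.round(4),'start',(g-.10*ey).round(4),'psi',psi); to(*(g-.10*ey),.12,psi)
im,d,K,W=cam('side');save(cv2.resize(im[60:260,180:420],(720,600)),'s2')
E
```

```text
time: 25.75
eef_pos: [0.4171, -0.2317, 0.2177]
tcp_rot: [1.0, 0.011, 0.004, 0.004]
contact_force: [0.5, 0.2, -4.1]
opening: 0.195
finger_force: 108.3
pocket2 [0.53388338 0.27219981] pocket3 [0.63179032 0.26792988] yaw -0.043584489975702224
grip inserted 1 [0.6268 0.153 ] start [0.6224 0.0531] psi 1.5272118368191943
slide [ 21.07 -28.1    9.72] turn -1.505 at [ 0.4171 -0.2317  0.2177] psi 0.022 t 25.75
grip inserted 0 [0.5289 0.1573] start [0.5245 0.0574] psi 1.5272118368191943
slide [ 11.3  -28.74   9.64] turn -1.505 at [ 0.4171 -0.2317  0.2177] psi 0.022 t 25.75
```

View pics/s2.png

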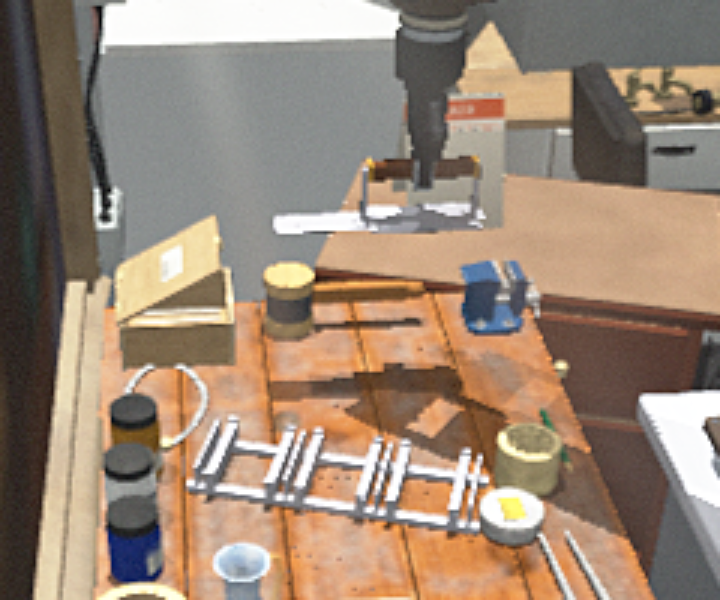

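The lifter hangs level (px 375,220) and the mallet stands upright. Going to the start point in front of tile 3 and staying high while turning.

```bash
python3 -m inch '[{"slide":[1,-1,0],"turn":-0.1,"grip":0},{"slide":[2,-3,0],"turn":-0.22,"grip":0},{"slide":[4,-6,0],"turn":-0.35,"grip":0},{"slide":[6,-8,0],"turn":-0.48,"grip":0},{"slide":[8,-11,0],"turn":-0.61,"grip":0},{"slide":[10,-13,0],"turn":-0.74,"grip":0},{"slide":[12,-15,0],"turn":-0.87,"grip":0},{"slide":[14,-17,0],"turn":-1,"grip":0},{"slide":[16,-19,0],"turn":-1.13,"grip":0},{"slide":[18,-21,0],"turn":-1.26,"grip":0},{"slide":[20,-22,0],"turn":-1.38,"grip":0},{"slide":[20.8,-23,0],"turn":-1.46,"grip":0},{"slide":[20.8,-23,2],"turn":-1.505,"grip":0},{"slide":[20.8,-23,5],"turn":-1.505,"grip":0},{"slide":[20.8,-23,9],"turn":-1.505,"grip":0},{"slide":[20.8,-23,12],"turn":-1.505,"grip":0},{"slide":[20.8,-23,14],"turn":-1.505,"grip":0},{"slide":[20.8,-23,15],"turn":-1.505,"grip":0},{"slide":[20.8,-23,15],"turn":-1.505,"grip":0},{"slide":[20.8,-23,15],"turn":-1.505,"grip":0}]'
python3 - <<'E'
from h import *
im,d,K,W=cam('wrist');save(im,'w8');P=pts(d,K,W);Z=P[...,2];np.savez('w8.npz',im=im,d=d,K=K,W=W)
B=(P[...,0]>.45)&(P[...,0]<.7)&(P[...,1]>.2)&(P[...,1]<.4)
hsv=cv2.cvtColor(im,cv2.COLOR_RGB2HSV)
print('tiles');comp(B&(hsv[...,1]<45)&(hsv[...,2]>130)&(Z>.055)&(Z<.075),P,300)
print('pegs');comp(B&(P[...,1]>.32)&(Z>.053)&(Z<.09),P,60)
print('blade');comp((P[...,1]<.19)&(P[...,1]>.0)&(Z>.04)&(Z<.075)&(P[...,0]>.55)&(P[...,0]<.7),P,200)
to(.6268,.153,.0605,1.527)
E
```

```text
time: 27.8
eef_pos: [0.6177, 0.0048, 0.0616]
tcp_rot: [0.722, 0.691, -0.0, -0.0]
contact_force: [-0.3, 0.3, -2.2]
opening: 0.198
finger_force: 108.0
tiles
pegs
blade
px [279. 115.] 18217 mean [0.6209 0.0756 0.0542] ctr 621.0 65.3 size 133.5 64.1 longaxis deg 87.4 z [0.053 0.056]
slide [14.85  0.17  0.23] turn -0.0 at [0.6185 0.0047 0.0628] psi 1.527 t 27.85
```

View pics/w8.png

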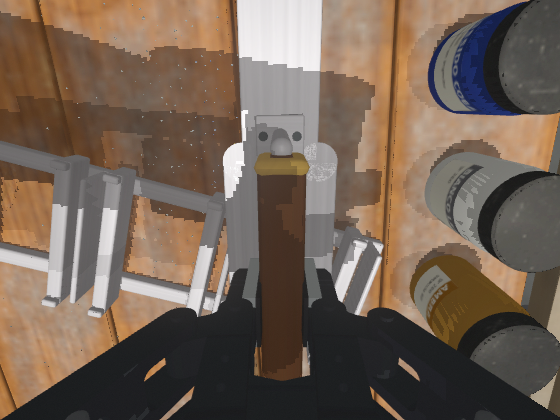

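The lifter is lined up just short of the mould (blade px 280,100), too low for the wrist camera to see the tile. Checking the tile's raised height with the top camera.

Run:
```python
from h import *
for n in('top','side'):
    im,d,K,W=cam(n);P=pts(d,K,W)
    for nm,(x,y) in dict(t3=(.632,.268),t2=(.534,.272)).items():
        m=(abs(P[...,0]-x)<.035)&(abs(P[...,1]-y)<.035);print(n,nm,m.sum(),np.percentile(P[m][:,2],[10,50,90]).round(4))
    for nm,(x,y) in dict(p3=(.6344,.338),p2=(.537,.342)).items():
        m=(abs(P[...,0]-x)<.007)&(abs(P[...,1]-y)<.007);print(n,nm,m.sum(),P[m][:,2].mean().round(4) if m.sum() else '')
```

```text
top t3 412 [0.0601 0.0667 0.0737]
top t2 422 [0.0598 0.0668 0.0735]
top p3 16 0.0593
top p2 15 0.0567
side t3 17 [0.0641 0.0658 0.0673]
side t2 554 [0.0438 0.0659 0.0685]
side p3 0 
side p2 8 0.0573
```

Both tiles are raised to about 66 mm. Sliding under tile 3.

```bash
python3 -m inch '[{"slide":[1,0.2,0.1],"turn":0,"grip":0},{"slide":[2,0.2,0.1],"turn":0,"grip":0},{"slide":[3,0.2,0.1],"turn":0,"grip":0},{"slide":[4,0.2,0.1],"turn":0,"grip":0},{"slide":[5,0.2,0.1],"turn":0,"grip":0},{"slide":[6,0.2,0.1],"turn":0,"grip":0},{"slide":[7,0.2,0.1],"turn":0,"grip":0},{"slide":[8,0.2,0.1],"turn":0,"grip":0},{"slide":[9,0.2,0.1],"turn":0,"grip":0},{"slide":[10,0.2,0.1],"turn":0,"grip":0},{"slide":[11,0.2,0.1],"turn":0,"grip":0},{"slide":[12,0.2,0.1],"turn":0,"grip":0},{"slide":[13,0.2,0.1],"turn":0,"grip":0},{"slide":[14,0.2,0.1],"turn":0,"grip":0},{"slide":[14.6,0.2,0.1],"turn":0,"grip":0},{"slide":[14.9,0.2,0.1],"turn":0,"grip":0},{"slide":[14.9,0.2,0.1],"turn":0,"grip":0},{"slide":[14.9,0.2,0.1],"turn":0,"grip":0}]'
python3 - <<'E'
from h import *
im,d,K,W=cam('wrist');save(im,'w9');P=pts(d,K,W);Z=P[...,2]
hsv=cv2.cvtColor(im,cv2.COLOR_RGB2HSV)
comp((P[...,1]>.2)&(P[...,1]<.33)&(P[...,0]>.58)&(hsv[...,1]<45)&(Z>.058)&(Z<.075),P,300)
E
```

```text
time: 29.75
eef_pos: [0.6263, 0.1534, 0.0609]
tcp_rot: [0.723, 0.691, -0.0, 0.0]
contact_force: [-0.2, -0.3, -2.1]
opening: 0.19
finger_force: 108.0
px [278.  54.] 18665 mean [0.6308 0.2539 0.0667] ctr 630.7 253.1 size 80.9 48.3 longaxis deg -2.5 z [0.065 0.069]
```

View pics/w9.png

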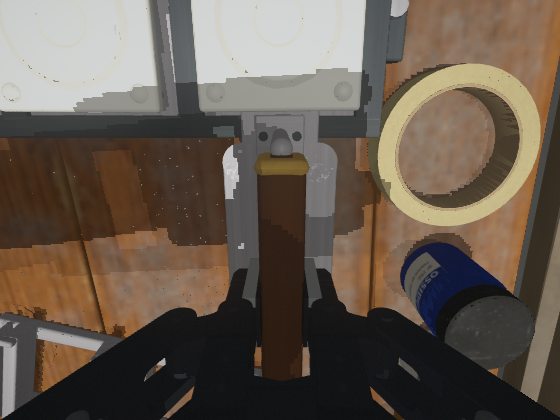

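The blade is centred under tile 3 (tile edge px y 108, post at 120), with no contact forces. Lifting gently.

```bash
python3 -m inch '[{"slide":[0,0,-0.1],"turn":0,"grip":0},{"slide":[0,0,-0.2],"turn":0,"grip":0},{"slide":[0,0,-0.3],"turn":0,"grip":0},{"slide":[0,0,-0.4],"turn":0,"grip":0},{"slide":[0,0,-0.5],"turn":0,"grip":0},{"slide":[0,0,-0.6],"turn":0,"grip":0},{"slide":[0,0,-0.8],"turn":0,"grip":0},{"slide":[0,0,-1.1],"turn":0,"grip":0},{"slide":[0,0,-1.5],"turn":0,"grip":0},{"slide":[0,0,-2.1],"turn":0,"grip":0},{"slide":[0,0,-2.8],"turn":0,"grip":0},{"slide":[0,0,-3.6],"turn":0,"grip":0},{"slide":[0,0,-4.4],"turn":0,"grip":0},{"slide":[0,0,-5.2],"turn":0,"grip":0},{"slide":[0,0,-6],"turn":0,"grip":0},{"slide":[0,0,-6.6],"turn":0,"grip":0},{"slide":[0,0,-7],"turn":0,"grip":0},{"slide":[0,0,-7.2],"turn":0,"grip":0},{"slide":[0,0,-7.2],"turn":0,"grip":0},{"slide":[0,0,-7.2],"turn":0,"grip":0}]'
python3 -m inch '[{"slide":[-0.3,0,0],"turn":0,"grip":0},{"slide":[-0.9,0,0],"turn":0,"grip":0},{"slide":[-1.8,-0.2,0],"turn":0.01,"grip":0},{"slide":[-3,-0.4,0],"turn":0.02,"grip":0},{"slide":[-4.5,-0.6,0],"turn":0.03,"grip":0},{"slide":[-6.3,-0.8,0],"turn":0.04,"grip":0},{"slide":[-8.3,-1.1,0],"turn":0.05,"grip":0},{"slide":[-10.4,-1.4,0],"turn":0.07,"grip":0},{"slide":[-12.6,-1.7,0],"turn":0.09,"grip":0},{"slide":[-14.9,-2,0],"turn":0.11,"grip":0},{"slide":[-17.2,-2.3,0],"turn":0.13,"grip":0},{"slide":[-19.5,-2.6,0],"turn":0.15,"grip":0},{"slide":[-21.8,-3,0],"turn":0.17,"grip":0},{"slide":[-24.1,-3.4,0],"turn":0.19,"grip":0},{"slide":[-26.3,-3.7,0],"turn":0.21,"grip":0},{"slide":[-28.3,-4,0],"turn":0.22,"grip":0},{"slide":[-30.1,-4.2,0],"turn":0.23,"grip":0},{"slide":[-31.7,-4.4,0],"turn":0.24,"grip":0},{"slide":[-33.1,-4.6,0],"turn":0.25,"grip":0},{"slide":[-34.4,-4.8,0],"turn":0.255,"grip":0}]'
python3 -m inch '[{"slide":[-1.2,-0.2,0],"turn":0.005,"grip":0},{"slide":[-2.3,-0.3,0],"turn":0.01,"grip":0},{"slide":[-3.3,-0.4,0],"turn":0.015,"grip":0},{"slide":[-4.2,-0.5,0],"turn":0.02,"grip":0},{"slide":[-5,-0.6,0],"turn":0.02,"grip":0},{"slide":[-5.6,-0.7,0],"turn":0.02,"grip":0},{"slide":[-6,-0.7,0],"turn":0.02,"grip":0},{"slide":[-6.2,-0.7,0],"turn":0.02,"grip":0},{"slide":[-6.2,-0.7,0],"turn":0.02,"grip":0},{"slide":[-6.2,-0.7,0],"turn":0.02,"grip":0}]'
python3 - <<'E'
from h import *
im,d,K,W=cam('wrist');save(im,'w10');P=pts(d,K,W);Z=P[...,2];np.savez('w10.npz',im=im,d=d,K=K,W=W)
hsv=cv2.cvtColor(im,cv2.COLOR_RGB2HSV);wh=(hsv[...,1]<60)&(hsv[...,2]>90)
print('rack');comp((Z>.026)&(Z<.045)&wh,P,60)
print('tile');comp((Z>.12)&(Z<.16)&(P[...,1]>-.3)&wh,P,300)
E
```

```text
time: 31.8
eef_pos: [0.626, 0.1536, 0.1325]
tcp_rot: [0.722, 0.691, -0.0, -0.0]
contact_force: [0.1, 0.3, -4.8]
opening: 0.191
finger_force: 108.0
time: 33.8
eef_pos: [0.5628, -0.1893, 0.133]
tcp_rot: [0.805, 0.593, 0.0, 0.0]
contact_force: [-0.1, 0.1, -4.6]
opening: 0.196
finger_force: 107.9
time: 34.8
eef_pos: [0.5384, -0.2449, 0.1329]
tcp_rot: [0.81, 0.586, 0.0, -0.0]
contact_force: [-0.3, -0.5, -4.2]
opening: 0.192
finger_force: 107.9
rack
tile
px [282.  78.] 23352 mean [ 0.5689 -0.1601  0.132 ] ctr 555.0 -195.8 size 148.1 80.7 longaxis deg 72.3 z [0.125 0.135]
```

View pics/w10.png

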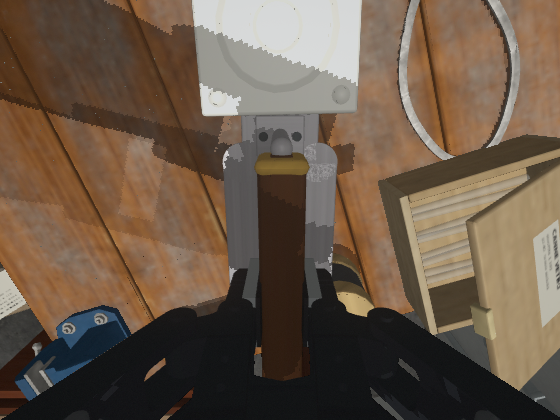

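Tile 3 lies flat and square on the blade (px 280,55). I've now viewed 15 pictures, one over the limit of 14, so I'll measure from numbers only from here. Moving above bay 3 and measuring the rack.

```bash
python3 -m inch '[{"slide":[0.3,0,-0.3],"turn":0,"grip":0},{"slide":[0.9,0.1,-0.9],"turn":0,"grip":0},{"slide":[1.8,0.3,-1.8],"turn":0,"grip":0},{"slide":[3,0.5,-2.8],"turn":0,"grip":0},{"slide":[4.2,0.7,-3.8],"turn":0,"grip":0},{"slide":[5.4,0.9,-4.8],"turn":0,"grip":0},{"slide":[6.6,1.1,-5.8],"turn":0,"grip":0},{"slide":[7.8,1.3,-6.6],"turn":0,"grip":0},{"slide":[8.8,1.5,-7.2],"turn":0,"grip":0},{"slide":[9.6,1.6,-7.6],"turn":0,"grip":0},{"slide":[10.1,1.7,-7.8],"turn":0,"grip":0},{"slide":[10.3,1.7,-7.9],"turn":0,"grip":0},{"slide":[10.3,1.7,-7.9],"turn":0,"grip":0},{"slide":[10.3,1.7,-7.9],"turn":0,"grip":0}]'
cat > rack.py <<'E'
from h import *
def rackscan(n):
    im,d,K,W=cam(n);P=pts(d,K,W);Z=P[...,2]; np.savez('r_'+n+'.npz',im=im,d=d,K=K,W=W)
    hsv=cv2.cvtColor(im,cv2.COLOR_RGB2HSV);wh=(hsv[...,1]<70)
    B=(P[...,0]>.3)&(P[...,0]<.75)&(P[...,1]>-.2)&(P[...,1]<.2)
    print(n,'rails');comp(B&wh&(Z>.026)&(Z<.042),P,25)
    print(n,'bars');comp(B&wh&(Z>.005)&(Z<.016),P,60)
E
python3 - <<'E'
from rack import *
rackscan('wrist');rackscan('top')
print(ctrl.get_state()['eef_pos'])
E
```

```text
time: 36.25
eef_pos: [0.5864, -0.1529, 0.2114]
tcp_rot: [0.811, 0.586, -0.0, -0.0]
contact_force: [0.4, 0.6, -4.1]
opening: 0.193
finger_force: 107.9
wrist rails
px [150.  64.] 1353 mean [ 0.5008 -0.0014  0.0318] ctr 499.2 -3.8 size 105.4 10.9 longaxis deg 72.4 z [0.028 0.036]
px [52. 65.] 1539 mean [0.408  0.0285 0.0314] ctr 406.1 26.2 size 105.5 12.3 longaxis deg 72.2 z [0.027 0.036]
px [118.  65.] 1411 mean [0.4704 0.008  0.0316] ctr 468.6 5.5 size 105.1 10.7 longaxis deg 72.2 z [0.027 0.036]
px [35. 67.] 1089 mean [0.3922 0.0324 0.0331] ctr 391.0 31.0 size 91.4 6.4 longaxis deg 72.6 z [0.027 0.038]
px [133.  66.] 795 mean [0.4853 0.0025 0.0339] ctr 484.1 1.0 size 90.7 4.9 longaxis deg 72.0 z [0.027 0.038]
px [383.  51.] 130 mean [ 0.7234 -0.0616  0.0303] ctr 725.9 -61.4 size 46.6 13.2 longaxis deg -88.3 z [0.026 0.034]
px [219. 120.] 72 mean [ 0.547  -0.0715  0.0349] ctr 546.6 -71.4 size 9.6 5.9 longaxis deg -18.7 z [0.03  0.038]
wrist bars
px [85. 65.] 1435 mean [0.4282 0.024  0.0105] ctr 431.5 17.9 size 105.4 47.6 longaxis deg 71.7 z [0.008 0.015]
px [176.  66.] 1061 mean [ 0.5
[... 344 characters left out ...]
 [0.7261 0.1627 0.0293] ctr 723.9 162.0 size 53.2 14.3 longaxis deg -12.8 z [0.026 0.033]
px [310. 208.] 74 mean [ 0.5887 -0.0319  0.0329] ctr 589.4 -29.9 size 104.8 9.6 longaxis deg 71.9 z [0.027 0.04 ]
px [307. 216.] 74 mean [ 0.5592 -0.0198  0.0333] ctr 559.4 -19.4 size 103.7 10.2 longaxis deg 72.2 z [0.027 0.039]
px [301. 234.] 68 mean [ 0.4963 -0.0009  0.0335] ctr 496.1 -0.7 size 101.4 10.2 longaxis deg 71.9 z [0.027 0.04 ]
px [298. 243.] 72 mean [0.4662 0.0107 0.0323] ctr 466.5 11.1 size 102.2 9.0 longaxis deg 71.6 z [0.027 0.04 ]
px [293. 261.] 78 mean [0.4034 0.0298 0.0336] ctr 403.2 30.0 size 103.9 10.0 longaxis deg 71.9 z [0.028 0.04 ]
top bars
[ 0.58637856 -0.15297762  0.21148808]
```

The rack is well fixed: centre (0.5306,-0.0141), yaw -17.8°. Fine-aligning and lowering into bay 3.

```bash
python3 -m inch '[{"slide":[0,0.1,0.3],"turn":-0.003,"grip":0},{"slide":[0,0.2,1],"turn":-0.007,"grip":0},{"slide":[0,0.24,2],"turn":-0.007,"grip":0},{"slide":[0,0.24,3.4],"turn":-0.007,"grip":0},{"slide":[0,0.24,5],"turn":-0.007,"grip":0},{"slide":[0,0.24,6.7],"turn":-0.007,"grip":0},{"slide":[0,0.24,8.4],"turn":-0.007,"grip":0},{"slide":[0,0.24,10.1],"turn":-0.007,"grip":0},{"slide":[0,0.24,11.6],"turn":-0.007,"grip":0},{"slide":[0,0.24,13],"turn":-0.007,"grip":0},{"slide":[0,0.24,14.2],"turn":-0.007,"grip":0},{"slide":[0,0.24,15.2],"turn":-0.007,"grip":0},{"slide":[0,0.24,15.9],"turn":-0.007,"grip":0},{"slide":[0,0.24,16.3],"turn":-0.007,"grip":0},{"slide":[0,0.24,16.4],"turn":-0.007,"grip":0},{"slide":[0,0.24,16.4],"turn":-0.007,"grip":0},{"slide":[0,0.24,16.4],"turn":-0.007,"grip":0}]'
python3 - <<'E'
from h import *
to(.5887,-.1536,.028,1.260)
im,d,K,W=cam('wrist');P=pts(d,K,W);Z=P[...,2];hsv=cv2.cvtColor(im,cv2.COLOR_RGB2HSV);wh=(hsv[...,1]<60)
comp((Z>.045)&(Z<.075)&wh&(P[...,0]<.72),P,200);comp((Z>.025)&(Z<.042)&(P[...,1]<.05)&(P[...,0]<.72),P,100)
E
```

```text
time: 38.05
eef_pos: [0.5896, -0.1536, 0.0487]
tcp_rot: [0.808, 0.589, 0.0, 0.001]
contact_force: [1.3, -0.6, -4.7]
opening: 0.191
finger_force: 107.8
slide [-0.02 -0.08  2.07] turn -0.001 at [ 0.5896 -0.1536  0.0487] psi 1.259 t 38.05
px [276.  57.] 18981 mean [ 0.6196 -0.0577  0.0494] ctr 619.8 -58.2 size 80.4 53.7 longaxis deg -15.9 z [0.048 0.051]
px [36. 68.] 3585 mean [ 0.4952 -0.0208  0.0311] ctr 493.8 -21.2 size 69.6 11.6 longaxis deg 72.0 z [0.026 0.034]
px [157.  67.] 3017 mean [ 0.5574 -0.0408  0.0316] ctr 556.2 -41.6 size 69.0 10.5 longaxis deg 71.9 z [0.027 0.036]
px [184.  61.] 1576 mean [ 0.5734 -0.0426  0.0342] ctr 572.4 -43.0 size 62.8 4.7 longaxis deg 71.9 z [0.026 0.038]
px [367.  61.] 1502 mean [ 0.6648 -0.0722  0.0345] ctr 665.3 -73.2 size 62.7 4.5 longaxis deg 72.0 z [0.026 0.038]
px [467.   7.] 229 mean [ 0.7195 -0.0627  0.0329] ctr 719.3 -62.6 size 10.2 1.4 longaxis deg 89.9 z [0.026 0.041]
px [ 9. 85.] 1806 mean [ 0.4763 -0.0236  0.0308] ctr 474.6 -16.3 size 68.2 15.4 longaxis deg 68.6 z [0.025 0.037]
px [333. 126.] 435 mean [ 0.6397 -0.0986  0.0335] ctr 640.2 -98.7 size 11.8 10.1 longaxis deg 71.9 z [0.03  0.038]
px [319. 195.] 3787 mean [ 0.6206 -0.1335  0.0408] ctr 620.2 -136.9 size 97.0 19.1 longaxis deg 74.7 z [0.04  0.042]
px [218. 128.] 370 mean [ 0.5779 -0.0797  0.0338] ctr 577.2 -79.5 size 10.3 9.6 longaxis deg -17.6 z [0.029 0.038]
px [242. 195.] 3516 mean [ 0.5782 -0.1196  0.0412] ctr 575.8 -125.1 size 99.0 19.5 longaxis deg 71.6 z [0.04  0.042]
px [477. 333.] 1288 mean [ 0.6977 -0.263   0.0336] ctr 696.0 -263.1 size 47.9 3.1 longaxis deg -0.0 z [0.026 0.041]
```

Tile is within 2 mm of the bay centre. Lowering onto the rails.

```bash
python3 -m inch '[{"slide":[0.1,-0.05,0.2],"turn":0,"grip":0},{"slide":[0.1,-0.05,0.4],"turn":0,"grip":0},{"slide":[0.1,-0.05,0.55],"turn":0,"grip":0},{"slide":[0.1,-0.05,0.7],"turn":0,"grip":0},{"slide":[0.1,-0.05,0.8],"turn":0,"grip":0},{"slide":[0.1,-0.05,0.9],"turn":0,"grip":0},{"slide":[0.1,-0.05,1],"turn":0,"grip":0},{"slide":[0.1,-0.05,1.1],"turn":0,"grip":0},{"slide":[0.1,-0.05,1.2],"turn":0,"grip":0},{"slide":[0.1,-0.05,1.4],"turn":0,"grip":0},{"slide":[0.1,-0.05,1.7],"turn":0,"grip":0},{"slide":[0.1,-0.05,2],"turn":0,"grip":0},{"slide":[0.1,-0.05,2],"turn":0,"grip":0},{"slide":[0.1,-0.05,2],"turn":0,"grip":0}]'
python3 - <<'E'
from h import *
im,d,K,W=cam('wrist');P=pts(d,K,W);Z=P[...,2];hsv=cv2.cvtColor(im,cv2.COLOR_RGB2HSV);wh=(hsv[...,1]<60)
comp((Z>.037)&(Z<.055)&wh&(P[...,0]<.72)&(P[...,1]>-.12),P,200)
comp((Z>.005)&(Z<.03)&wh&(P[...,1]<-.1)&(P[...,0]>.55),P,200)
E
```

```text
time: 39.5
eef_pos: [0.5887, -0.1522, 0.0277]
tcp_rot: [0.808, 0.589, -0.0, -0.0]
contact_force: [0.0, -0.3, -3.0]
opening: 0.19
finger_force: 107.9
px [276.  57.] 20527 mean [ 0.6183 -0.058   0.0408] ctr 618.5 -58.6 size 80.5 50.3 longaxis deg -16.3 z [0.039 0.043]
px [534. 186.] 2538 mean [ 0.7476 -0.1733  0.006 ] ctr 745.0 -182.3 size 160.7 36.6 longaxis deg -86.6 z [0.005 0.007]
px [319. 202.] 3647 mean [ 0.6189 -0.1356  0.02  ] ctr 617.9 -141.5 size 84.4 24.2 longaxis deg 79.8 z [0.019 0.021]
px [241. 215.] 3263 mean [ 0.5732 -0.1289  0.0206] ctr 571.8 -133.7 size 76.2 19.0 longaxis deg 72.2 z [0.02  0.022]
```

Tile rests on the rails (top at 41 mm) with its weight off the blade. Backing out 9.4 cm only, because the mallet stands behind, then straight up.

```bash
python3 -m inch '[{"slide":[-0.5,0,0],"turn":0,"grip":0},{"slide":[-1.3,0,0],"turn":0,"grip":0},{"slide":[-2.3,0,0],"turn":0,"grip":0},{"slide":[-3.5,0,0],"turn":0,"grip":0},{"slide":[-4.7,0,0],"turn":0,"grip":0},{"slide":[-5.9,0,0],"turn":0,"grip":0},{"slide":[-7.1,0,0],"turn":0,"grip":0},{"slide":[-8.2,0,0],"turn":0,"grip":0},{"slide":[-9,0,0],"turn":0,"grip":0},{"slide":[-9.4,0,0],"turn":0,"grip":0},{"slide":[-9.4,0,0],"turn":0,"grip":0},{"slide":[-9.4,0,0],"turn":0,"grip":0}]'
python3 - <<'E'
from h import *
im,d,K,W=cam('wrist');P=pts(d,K,W);Z=P[...,2];hsv=cv2.cvtColor(im,cv2.COLOR_RGB2HSV);wh=(hsv[...,1]<70)
q=P[wh&(Z>.014)&(Z<.025)&(P[...,1]>-.25)&(P[...,1]<-.02)&(P[...,0]<.68)]; e=np.array([.306,.952]);print('blade tip along',np.percentile(q[:,:2]@e,[99,99.8]))
q=P[wh&(Z>.0385)&(Z<.045)&(P[...,1]>-.12)&(P[...,0]<.68)&(P[...,0]>.56)];print('tile near',len(q),np.percentile(q[:,:2]@e,[.2,1]) if len(q) else '')
print(ctrl.get_state()['contact_force'])
E
```

```text
time: 40.75
eef_pos: [0.5587, -0.2414, 0.0272]
tcp_rot: [0.808, 0.589, -0.001, -0.001]
contact_force: [0.4, -0.2, -2.5]
opening: 0.191
finger_force: 108.2
blade tip along [0.06775992 0.06848573]
tile near 0 
[ 0.53787905 -0.30131559 -3.10405085]
```

```bash
python3 -m inch '[{"slide":[-0.3,0,0],"turn":0,"grip":0},{"slide":[-0.3,0,-0.5],"turn":0,"grip":0},{"slide":[-0.3,0,-1],"turn":0,"grip":0},{"slide":[-0.3,0,-1.7],"turn":0,"grip":0},{"slide":[-0.3,0,-2.7],"turn":0,"grip":0},{"slide":[-0.3,0,-4],"turn":0,"grip":0},{"slide":[-0.3,0,-6],"turn":0,"grip":0},{"slide":[-0.3,0,-8],"turn":0,"grip":0},{"slide":[-0.3,0,-11],"turn":0,"grip":0},{"slide":[-0.3,0,-14],"turn":0,"grip":0},{"slide":[-0.3,0,-17],"turn":0,"grip":0},{"slide":[-0.3,0,-19],"turn":0,"grip":0},{"slide":[-0.3,0,-19],"turn":0,"grip":0}]'
python3 - <<'E'
from rack import *
im,d,K,W=cam('top');P=pts(d,K,W);Z=P[...,2];hsv=cv2.cvtColor(im,cv2.COLOR_RGB2HSV);wh=(hsv[...,1]<45)&(hsv[...,2]>150)
print('tile');comp(wh&(Z>.036)&(Z<.05)&(P[...,0]>.56)&(P[...,0]<.7)&(P[...,1]>-.12)&(P[...,1]<.03),P,80)
print('rails');comp((hsv[...,1]<70)&(Z>.026)&(Z<.042)&(P[...,0]>.37)&(P[...,0]<.57)&(P[...,1]>-.12)&(P[...,1]<.1),P,30)
print('mallet');comp((Z>.066)&(Z<.085)&(P[...,1]<-.3)&(P[...,1]>-.42)&(P[...,0]>.45)&(P[...,0]<.61),P,30)
# start for pocket2: 0.15 before inserted
ey=np.array([.0436,.999]);g=np.array([.5289,.1573])
to(*(g-.15*ey),.2,1.527)
E
```

```text
time: 42.1
eef_pos: [0.5612, -0.2459, 0.2239]
tcp_rot: [0.808, 0.589, 0.002, 0.005]
contact_force: [0.8, -0.7, -2.1]
opening: 0.192
finger_force: 108.4
tile
px [310. 194.] 411 mean [ 0.6392 -0.032   0.0417] ctr 643.4 -31.6 size 91.2 87.2 longaxis deg 73.0 z [0.037 0.048]
rails
px [298. 229.] 72 mean [0.5133 0.0097 0.033 ] ctr 513.8 10.1 size 101.2 9.9 longaxis deg 70.8 z [0.027 0.04 ]
px [296. 238.] 80 mean [0.4833 0.0198 0.0327] ctr 483.3 19.6 size 104.6 10.0 longaxis deg 70.5 z [0.027 0.04 ]
px [290. 256.] 69 mean [0.4205 0.0396 0.0327] ctr 420.9 41.4 size 102.4 9.5 longaxis deg 70.7 z [0.027 0.039]
mallet
slide [ 22.89 -11.35   2.  ] turn -0.268 at [ 0.56   -0.2452  0.2209] psi 1.259 t 42.15
```

The rack has been knocked about (+18,+11) mm, and tile 3 is still flat in its bay. On to tile 2.

```bash
python3 -m inch '[{"slide":[2,-1,0],"turn":-0.05,"grip":0},{"slide":[5,-2.5,0],"turn":-0.1,"grip":0},{"slide":[9,-4.5,0],"turn":-0.15,"grip":0},{"slide":[13,-6.5,0],"turn":-0.2,"grip":0},{"slide":[17,-8.5,0],"turn":-0.25,"grip":0},{"slide":[20,-10,2],"turn":-0.268,"grip":0},{"slide":[22,-11,5],"turn":-0.268,"grip":0},{"slide":[22.9,-11.35,8],"turn":-0.268,"grip":0},{"slide":[22.9,-11.35,11],"turn":-0.268,"grip":0},{"slide":[22.9,-11.35,14],"turn":-0.268,"grip":0},{"slide":[22.9,-11.35,15.5],"turn":-0.268,"grip":0},{"slide":[22.9,-11.35,15.9],"turn":-0.268,"grip":0},{"slide":[22.9,-11.35,15.9],"turn":-0.268,"grip":0},{"slide":[22.9,-11.35,15.9],"turn":-0.268,"grip":0}]'
python3 - <<'E'
from h import *
im,d,K,W=cam('wrist');P=pts(d,K,W);Z=P[...,2]
comp((P[...,1]<.19)&(P[...,1]>.0)&(Z>.044)&(Z<.075)&(P[...,0]>.45)&(P[...,0]<.6),P,200)
to(.5289,.1573,.0605,1.527)
E
```

```text
time: 43.55
eef_pos: [0.5226, 0.008, 0.0604]
tcp_rot: [0.722, 0.691, 0.001, 0.001]
contact_force: [0.6, -0.2, -3.0]
opening: 0.192
finger_force: 108.1
px [279. 118.] 18496 mean [0.5258 0.0776 0.053 ] ctr 525.9 66.9 size 136.4 64.3 longaxis deg 87.5 z [0.052 0.055]
slide [ 1.495e+01 -5.000e-02  1.000e-02] turn -0.0 at [0.5228 0.0079 0.0607] psi 1.527 t 43.6
```

```bash
python3 -m inch '[{"slide":[1,-0.05,0],"turn":0,"grip":0},{"slide":[2,-0.05,0],"turn":0,"grip":0},{"slide":[3,-0.05,0],"turn":0,"grip":0},{"slide":[4,-0.05,0],"turn":0,"grip":0},{"slide":[5,-0.05,0],"turn":0,"grip":0},{"slide":[6,-0.05,0],"turn":0,"grip":0},{"slide":[7,-0.05,0],"turn":0,"grip":0},{"slide":[8,-0.05,0],"turn":0,"grip":0},{"slide":[9,-0.05,0],"turn":0,"grip":0},{"slide":[10,-0.05,0],"turn":0,"grip":0},{"slide":[11,-0.05,0],"turn":0,"grip":0},{"slide":[12,-0.05,0],"turn":0,"grip":0},{"slide":[13,-0.05,0],"turn":0,"grip":0},{"slide":[14,-0.05,0],"turn":0,"grip":0},{"slide":[14.6,-0.05,0],"turn":0,"grip":0},{"slide":[14.95,-0.05,0],"turn":0,"grip":0},{"slide":[14.95,-0.05,0],"turn":0,"grip":0},{"slide":[14.95,-0.05,0],"turn":0,"grip":0}]'
python3 - <<'E'
from h import *
im,d,K,W=cam('wrist');P=pts(d,K,W);Z=P[...,2]
hsv=cv2.cvtColor(im,cv2.COLOR_RGB2HSV)
comp((P[...,1]>.2)&(P[...,1]<.33)&(P[...,0]>.48)&(P[...,0]<.585)&(hsv[...,1]<45)&(Z>.058)&(Z<.075),P,300)
E
```

```text
time: 45.4
eef_pos: [0.5274, 0.1574, 0.0589]
tcp_rot: [0.722, 0.691, -0.0, 0.0]
contact_force: [0.6, -0.2, -2.1]
opening: 0.194
finger_force: 108.1
px [279.  54.] 18927 mean [0.5322 0.2576 0.0668] ctr 532.1 256.7 size 80.4 47.6 longaxis deg -2.6 z [0.065 0.069]
```

```bash
python3 -m inch '[{"slide":[0,0,-0.1],"turn":0,"grip":0},{"slide":[0,0,-0.2],"turn":0,"grip":0},{"slide":[0,0,-0.3],"turn":0,"grip":0},{"slide":[0,0,-0.4],"turn":0,"grip":0},{"slide":[0,0,-0.5],"turn":0,"grip":0},{"slide":[0,0,-0.6],"turn":0,"grip":0},{"slide":[0,0,-0.8],"turn":0,"grip":0},{"slide":[0,0,-1.1],"turn":0,"grip":0},{"slide":[0,0,-1.5],"turn":0,"grip":0},{"slide":[0,0,-2.1],"turn":0,"grip":0},{"slide":[0,0,-2.9],"turn":0,"grip":0},{"slide":[0,0,-3.9],"turn":0,"grip":0},{"slide":[0,0,-5.1],"turn":0,"grip":0},{"slide":[0,0,-6.4],"turn":0,"grip":0},{"slide":[0,0,-7.9],"turn":0,"grip":0},{"slide":[0,0,-9.5],"turn":0,"grip":0},{"slide":[0,0,-11],"turn":0,"grip":0},{"slide":[0,0,-12.4],"turn":0,"grip":0},{"slide":[0,0,-13.5],"turn":0,"grip":0},{"slide":[0,0,-14],"turn":0,"grip":0}]'
python3 -m inch '[{"slide":[-0.3,0,0],"turn":0,"grip":0},{"slide":[-0.9,0,0],"turn":0.01,"grip":0},{"slide":[-1.8,0,0],"turn":0.02,"grip":0},{"slide":[-3,0,0],"turn":0.03,"grip":0},{"slide":[-4.5,-0.1,0],"turn":0.05,"grip":0},{"slide":[-6.3,-0.1,0],"turn":0.07,"grip":0},{"slide":[-8.3,-0.2,0],"turn":0.09,"grip":0},{"slide":[-10.4,-0.2,0],"turn":0.11,"grip":0},{"slide":[-12.6,-0.3,0],"turn":0.13,"grip":0},{"slide":[-14.8,-0.3,0],"turn":0.15,"grip":0},{"slide":[-16.9,-0.4,0],"turn":0.17,"grip":0},{"slide":[-18.9,-0.4,0],"turn":0.19,"grip":0},{"slide":[-20.7,-0.4,0],"turn":0.21,"grip":0},{"slide":[-22.3,-0.5,0],"turn":0.23,"grip":0},{"slide":[-23.7,-0.5,0],"turn":0.25,"grip":0},{"slide":[-24.9,-0.5,0],"turn":0.265,"grip":0},{"slide":[-25.9,-0.5,0],"turn":0.28,"grip":0},{"slide":[-26.6,-0.5,0],"turn":0.29,"grip":0},{"slide":[-27,-0.5,0],"turn":0.293,"grip":0},{"slide":[-27,-0.5,0],"turn":0.293,"grip":0}]'
python3 -m inch '[{"slide":[0,0,0],"turn":0,"grip":0},{"slide":[0,0,0],"turn":0,"grip":0}]'
python3 - <<'E'
from rack import *
rackscan('wrist')
z=np.load('r_wrist.npz');P=pts(z['d'],z['K'],z['W']);Z=P[...,2]
print('tiles');comp((Z>.038)&(Z<.048)&(P[...,0]>.55)&(P[...,0]<.7)&(P[...,1]>-.15)&(P[...,1]<.05),P,100);comp((Z>.19)&(Z<.215)&(P[...,1]>-.08),P,300)
E
```

```text
time: 47.45
eef_pos: [0.5281, 0.1577, 0.2008]
tcp_rot: [0.722, 0.691, 0.001, 0.001]
contact_force: [-0.4, -0.7, -4.0]
opening: 0.195
finger_force: 108.0
time: 49.45
eef_pos: [0.5106, -0.1122, 0.1989]
tcp_rot: [0.816, 0.578, 0.0, -0.0]
contact_force: [0.0, -0.7, -4.4]
opening: 0.193
finger_force: 108.1
time: 49.65
eef_pos: [0.5106, -0.1114, 0.1989]
tcp_rot: [0.815, 0.579, 0.0, -0.0]
contact_force: [0.1, -0.6, -5.1]
opening: 0.194
finger_force: 108.1
wrist rails
px [144.  65.] 1480 mean [0.4255 0.0403 0.0318] ctr 423.7 37.7 size 104.8 10.8 longaxis deg 70.6 z [0.028 0.036]
px [401.  65.] 6324 mean [ 0.6559 -0.0406  0.0392] ctr 652.2 -42.0 size 105.4 75.5 longaxis deg 70.1 z [0.032 0.042]
px [126.  67.] 876 mean [0.41   0.0442 0.0336] ctr 408.8 42.7 size 91.0 5.2 longaxis deg 71.0 z [0.027 0.038]
px [471.  60.] 254 mean [ 0.7236 -0.0585  0.0304] ctr 726.4 -60.5 size 47.9 15.7 longaxis deg -89.9 z [0.026 0.034]
px [215. 119.] 162 mean [ 0.4712 -0.0273  0.0332] ctr 470.8 -27.2 size 13.3 10.1 longaxis deg 70.7 z [0.029 0.038]
px [230. 116.] 36 mean [ 0.4872 -0.0296  0.0352] ctr 486.9 -29.7
[... 724 characters left out ...]
11]
px [462.  62.] 84 mean [ 0.7232 -0.0579  0.0142] ctr 725.6 -58.4 size 45.4 12.6 longaxis deg 83.3 z [0.012 0.016]
px [109.  73.] 204 mean [0.3816 0.0507 0.011 ] ctr 378.5 53.1 size 59.3 18.6 longaxis deg 62.7 z [0.005 0.016]
px [483. 123.] 268 mean [ 0.7385 -0.1262  0.006 ] ctr 739.1 -127.6 size 55.4 9.6 longaxis deg -57.8 z [0.005 0.007]
px [376. 115.] 371 mean [ 0.6301 -0.0795  0.0102] ctr 626.7 -81.1 size 52.7 14.3 longaxis deg -19.7 z [0.009 0.012]
tiles
px [394.  64.] 6236 mean [ 0.6489 -0.0378  0.0409] ctr 648.1 -38.7 size 79.8 65.9 longaxis deg 72.6 z [0.039 0.043]
px [277.  76.] 23391 mean [ 0.5401 -0.025   0.1979] ctr 535.7 -41.6 size 102.7 80.5 longaxis deg 70.9 z [0.191 0.201]
```

```bash
python3 -c "
from h import *
to(.5091,-.1143,.0487,1.232)"
```

```text
slide [-0.32 -0.05 15.02] turn 0.003 at [ 0.5106 -0.1115  0.1989] psi 1.235 t 49.7
```

```bash
python3 -m inch '[{"slide":[-0.1,0,0.3],"turn":0.003,"grip":0},{"slide":[-0.2,-0.05,1],"turn":0.003,"grip":0},{"slide":[-0.3,-0.05,2],"turn":0.003,"grip":0},{"slide":[-0.3,-0.05,3.4],"turn":0.003,"grip":0},{"slide":[-0.3,-0.05,5],"turn":0.003,"grip":0},{"slide":[-0.3,-0.05,6.6],"turn":0.003,"grip":0},{"slide":[-0.3,-0.05,8.2],"turn":0.003,"grip":0},{"slide":[-0.3,-0.05,9.8],"turn":0.003,"grip":0},{"slide":[-0.3,-0.05,11.2],"turn":0.003,"grip":0},{"slide":[-0.3,-0.05,12.5],"turn":0.003,"grip":0},{"slide":[-0.3,-0.05,13.6],"turn":0.003,"grip":0},{"slide":[-0.3,-0.05,14.4],"turn":0.003,"grip":0},{"slide":[-0.3,-0.05,14.9],"turn":0.003,"grip":0},{"slide":[-0.3,-0.05,15],"turn":0.003,"grip":0},{"slide":[-0.3,-0.05,15],"turn":0.003,"grip":0},{"slide":[-0.3,-0.05,15],"turn":0.003,"grip":0}]'
python3 - <<'E'
from h import *
to(.5091,-.1143,.028,1.232)
im,d,K,W=cam('wrist');P=pts(d,K,W);Z=P[...,2];hsv=cv2.cvtColor(im,cv2.COLOR_RGB2HSV);wh=(hsv[...,1]<60)
comp((Z>.045)&(Z<.075)&wh&(P[...,0]<.62)&(P[...,1]>-.1),P,200);print('rack');comp((Z>.025)&(Z<.0385)&(P[...,1]<.05)&(P[...,1]>-.1)&(P[...,0]<.72),P,100)
E
```

```text
time: 51.3
eef_pos: [0.5097, -0.1149, 0.0496]
tcp_rot: [0.817, 0.577, 0.0, 0.001]
contact_force: [0.2, 0.2, -3.9]
opening: 0.193
finger_force: 108.0
slide [ 0.03 -0.07  2.16] turn -0.001 at [ 0.5097 -0.1149  0.0496] psi 1.231 t 51.3
px [278.  56.] 18649 mean [ 0.5435 -0.0197  0.0503] ctr 543.1 -21.0 size 80.5 52.2 longaxis deg -19.1 z [0.048 0.052]
rack
px [38. 69.] 3428 mean [0.419  0.02   0.0311] ctr 417.3 19.6 size 67.6 12.1 longaxis deg 70.6 z [0.026 0.035]
px [158.  66.] 2956 mean [ 0.481  -0.0006  0.0316] ctr 479.8 -1.3 size 69.1 10.7 longaxis deg 70.7 z [0.027 0.035]
px [185.  60.] 1524 mean [ 0.4969 -0.0029  0.0342] ctr 496.0 -3.4 size 61.9 4.6 longaxis deg 70.7 z [0.027 0.038]
px [367.  60.] 1469 mean [ 0.5875 -0.0349  0.0344] ctr 588.1 -35.7 size 62.0 4.6 longaxis deg 70.6 z [0.026 0.038]
px [389.  82.] 1451 mean [ 0.5966 -0.0499  0.0324] ctr 601.5 -44.1 size 68.9 10.4 longaxis deg 71.4 z [0.026 0.038]
px [547.  77.] 1341 mean [ 0.6767 -0.0752  0.0347] ctr 676.2 -67.6 size 59.9 14.3 longaxis deg 69.4 z [0.028 0.038]
px [10. 80.] 1731 mean [0.4021 0.0203 0.0314] ctr 402.6 25.1 size 54.0 5.7 longaxis deg 69.9 z [0.026 0.037]
px [505. 120.] 767 mean [ 0.6537 -0.0908  0.0323] ctr 654.0 -90.5 size 17.2 14.6 longaxis deg 75.5 z [0.026 0.038]
px [219. 125.] 405 mean [ 0.5008 -0.0393  0.0335] ctr 500.2 -39.0 size 10.7 10.4 longaxis deg 70.6 z [0.029 0.038]
px [334. 125.] 398 mean [ 0.5619 -0.0608  0.0336] ctr 562.4 -61.0 size 10.8 10.2 longaxis deg 70.5 z [0.03  0.038]
```

```bash
python3 -m inch '[{"slide":[0.1,-0.1,0.1],"turn":0,"grip":0},{"slide":[0.15,-0.12,0.3],"turn":0,"grip":0},{"slide":[0.15,-0.12,0.5],"turn":0,"grip":0},{"slide":[0.15,-0.12,0.7],"turn":0,"grip":0},{"slide":[0.15,-0.12,0.8],"turn":0,"grip":0},{"slide":[0.15,-0.12,0.9],"turn":0,"grip":0},{"slide":[0.15,-0.12,1],"turn":0,"grip":0},{"slide":[0.15,-0.12,1.1],"turn":0,"grip":0},{"slide":[0.15,-0.12,1.2],"turn":0,"grip":0},{"slide":[0.15,-0.12,1.4],"turn":0,"grip":0},{"slide":[0.15,-0.12,1.7],"turn":0,"grip":0},{"slide":[0.15,-0.12,2.1],"turn":0,"grip":0},{"slide":[0.15,-0.12,2.1],"turn":0,"grip":0},{"slide":[0.15,-0.12,2.1],"turn":0,"grip":0}]'
python3 - <<'E'
from h import *
im,d,K,W=cam('wrist');P=pts(d,K,W);Z=P[...,2];hsv=cv2.cvtColor(im,cv2.COLOR_RGB2HSV);wh=(hsv[...,1]<60)
comp((Z>.0385)&(Z<.055)&wh&(P[...,0]<.72)&(P[...,1]>-.1),P,200)
comp((Z>.005)&(Z<.03)&wh&(P[...,1]<-.06)&(P[...,0]>.47)&(P[...,0]<.6),P,200)
m=(Z>.07)&(P[...,1]<-.28);q=P[m&(P[...,0]>.4)&(P[...,0]<.62)&(Z<.09)];print('mallet',len(q),q.mean(0) if len(q) else '')
E
```

```text
time: 52.75
eef_pos: [0.5082, -0.1127, 0.0276]
tcp_rot: [0.817, 0.577, -0.0, -0.0]
contact_force: [-0.1, 0.3, -3.2]
opening: 0.194
finger_force: 108.1
px [279.  56.] 19828 mean [ 0.5417 -0.0191  0.0408] ctr 541.4 -20.0 size 79.7 47.4 longaxis deg -19.5 z [0.039 0.043]
px [485.  56.] 16186 mean [ 0.6291 -0.0498  0.0409] ctr 632.3 -50.7 size 71.9 47.3 longaxis deg -17.4 z [0.039 0.043]
px [392. 123.] 398 mean [ 0.5889 -0.067   0.0197] ctr 588.6 -67.3 size 15.7 2.2 longaxis deg 73.1 z [0.01  0.029]
px [319. 200.] 3703 mean [ 0.539  -0.0962  0.0199] ctr 538.0 -101.3 size 84.8 24.3 longaxis deg 78.2 z [0.019 0.021]
px [241. 214.] 3283 mean [ 0.4935 -0.0887  0.0206] ctr 491.9 -93.5 size 77.7 19.3 longaxis deg 70.1 z [0.02  0.022]
mallet 0
```

Tile 2 is down on its rails (top 41 mm). Backing out fully.

```bash
python3 -m inch '[{"slide":[-0.4,0,0],"turn":0,"grip":0},{"slide":[-1.1,0,0],"turn":0,"grip":0},{"slide":[-2,0,0],"turn":0,"grip":0},{"slide":[-3.1,0,0],"turn":0,"grip":0},{"slide":[-4.3,0,0],"turn":0,"grip":0},{"slide":[-5.5,0,0],"turn":0,"grip":0},{"slide":[-6.8,0,0],"turn":0,"grip":0},{"slide":[-8.1,0,0],"turn":0,"grip":0},{"slide":[-9.4,0,0],"turn":0,"grip":0},{"slide":[-10.7,0,0],"turn":0,"grip":0},{"slide":[-11.8,0,0],"turn":0,"grip":0},{"slide":[-12.3,0,0],"turn":0,"grip":0},{"slide":[-12.3,0,-1],"turn":0,"grip":0},{"slide":[-12.3,0,-4],"turn":0,"grip":0},{"slide":[-12.3,0,-9],"turn":0,"grip":0},{"slide":[-12.3,0,-14],"turn":0,"grip":0},{"slide":[-12.3,0,-19],"turn":0,"grip":0},{"slide":[-12.3,0,-24],"turn":0,"grip":0},{"slide":[-12.3,0,-27],"turn":0,"grip":0},{"slide":[-12.3,0,-27],"turn":0,"grip":0}]'
python3 - <<'E'
from h import *
im,d,K,W=cam('top');P=pts(d,K,W);Z=P[...,2];hsv=cv2.cvtColor(im,cv2.COLOR_RGB2HSV);wh=(hsv[...,1]<45)&(hsv[...,2]>150)
print('tile');comp(wh&(Z>.036)&(Z<.05)&(P[...,0]>.45)&(P[...,0]<.72)&(P[...,1]>-.12)&(P[...,1]<.06),P,80)
print('rails');comp((hsv[...,1]<70)&(Z>.026)&(Z<.042)&(P[...,0]>.37)&(P[...,0]<.57)&(P[...,1]>-.12)&(P[...,1]<.1),P,30)
print('hook');z=np.load('w6.npz');P=pts(z['d'],z['K'],z['W']);Z=P[...,2]
B=(P[...,1]>.37)&(P[...,1]<.56)&(P[...,0]>.4)&(P[...,0]<.6)
comp(B&(Z>.148)&(Z<.2),P,30);comp(B&(Z>.1655)&(Z<.2),P,20);comp(B&(Z>.152)&(Z<.163),P,20)
E
```

```text
time: 54.8
eef_pos: [0.4697, -0.2297, 0.3056]
tcp_rot: [0.816, 0.578, 0.002, 0.006]
contact_force: [0.5, -1.0, -2.0]
opening: 0.19
finger_force: 108.5
tile
px [311. 194.] 430 mean [ 0.6386 -0.0342  0.0422] ctr 639.9 -38.5 size 91.8 86.0 longaxis deg 74.7 z [0.037 0.048]
px [301. 221.] 399 mean [5.438e-01 1.000e-04 4.160e-02] ctr 545.6 2.5 size 94.6 79.3 longaxis deg 70.8 z [0.037 0.048]
rails
px [302. 223.] 270 mean [ 0.534  -0.0025  0.0368] ctr 542.2 -0.3 size 103.8 76.4 longaxis deg 72.7 z [0.03  0.041]
px [296. 238.] 76 mean [0.4833 0.0198 0.0334] ctr 483.2 19.7 size 104.4 9.9 longaxis deg 70.4 z [0.028 0.039]
px [289. 256.] 74 mean [0.4213 0.0422 0.0335] ctr 421.1 41.6 size 102.1 9.7 longaxis deg 70.5 z [0.028 0.04 ]
hook
px [ 40. 197.] 3300 mean [0.5132 0.4514 0.1617] ctr 501.9 447.5 size 107.1 97.8 longaxis deg 43.4 z [0.152 0.173]
px [ 18. 175.] 575 mean [0.5382 0.4601 0.1689] ctr 534.9 464.6 size 76.7 6.9 longaxis deg -46.3 z [0.166 0.171]
px [103. 219.] 123 mean [0.491  0.3875 0.1759] ctr 490.7 388.6 size 10.0 7.1 longaxis deg 20.8 z [0.167 0.182]
px [ 65. 269.] 133 mean [0.442  0.4399 0.1752] ctr 441.4 440.7 size 10.2 6.6 longaxis deg 35.7 z [0.166 0.182]
px [ 47. 202.] 1904 mean [0.5068 0.449  0.1585] ctr 499.2 438.8 size 94.6 87.9 longaxis deg -42.8 z [0.154 0.162]
px [  6. 175.] 253 mean [0.5384 0.4777 0.1606] ctr 535.6 480.7 size 25.3 11.0 longaxis deg -42.5 z [0.155 0.163]
```

Both tiles are racked and the rack is steady. Hook solved: prong-tip midpoint (0.466,0.4147), hook x direction (0.727,0.687). Carrying the lifter to its front.

```bash
python3 -m inch '[{"slide":[1.5,-0.3,0],"turn":0,"grip":0},{"slide":[4.5,-0.8,0],"turn":-0.05,"grip":0},{"slide":[8.5,-1.4,0],"turn":-0.12,"grip":0},{"slide":[12.5,-2.1,0],"turn":-0.2,"grip":0},{"slide":[16.5,-2.8,0],"turn":-0.29,"grip":0},{"slide":[20.5,-3.4,0],"turn":-0.38,"grip":0},{"slide":[24.5,-4,0],"turn":-0.47,"grip":0},{"slide":[28,-4.8,0],"turn":-0.56,"grip":0},{"slide":[31,-6.5,0],"turn":-0.65,"grip":0},{"slide":[34,-9,0],"turn":-0.74,"grip":0},{"slide":[37,-11.5,0],"turn":-0.83,"grip":0},{"slide":[40,-14,0],"turn":-0.92,"grip":0},{"slide":[43,-16.5,0],"turn":-1,"grip":0},{"slide":[46,-19,0],"turn":-1.06,"grip":0},{"slide":[49,-21.5,0],"turn":-1.09,"grip":0},{"slide":[52,-24,0],"turn":-1.09,"grip":0},{"slide":[53.6,-25.2,0],"turn":-1.09,"grip":0},{"slide":[53.6,-25.2,0],"turn":-1.09,"grip":0},{"slide":[53.6,-25.2,0],"turn":-1.09,"grip":0}]'
python3 - <<'E'
from h import *
to(.407,.359,.150,2.328);to(.4944,.4415,.150,2.328)
im,d,K,W=cam('wrist');P=pts(d,K,W);Z=P[...,2];s=ctrl.get_state()['eef_pos']
B=(P[...,0]>.38)&(P[...,0]<.62)&(P[...,1]>.34)&(P[...,1]<.56)
print('hook');comp(B&(Z>.1655)&(Z<.195),P,20);comp(B&(Z>.15)&(Z<.1645),P,60)
print('blade');comp((abs(Z-(s[2]-.007))<.01),P,200)
E
```

```text
time: 56.75
eef_pos: [0.4068, 0.3604, 0.295]
tcp_rot: [0.398, 0.917, -0.002, -0.001]
contact_force: [0.1, 0.1, -2.3]
opening: 0.194
finger_force: 108.2
slide [-1.30e-01 -1.00e-02  1.45e+01] turn -0.005 at [0.4068 0.3604 0.295 ] psi 2.323 t 56.75
slide [-0.07 12.01 14.43] turn -0.005 at [0.4068 0.3604 0.295 ] psi 2.323 t 56.75
hook
px [456. 187.] 815 mean [0.524  0.4752 0.1692] ctr 526.6 473.5 size 100.1 7.2 longaxis deg -47.1 z [0.166 0.171]
px [371. 154.] 80 mean [0.4388 0.4415 0.1793] ctr 440.3 442.3 size 9.8 7.2 longaxis deg 42.1 z [0.169 0.182]
px [507. 255.] 2876 mean [0.6074 0.465  0.1791] ctr 607.7 467.3 size 136.1 5.9 longaxis deg -89.6 z [0.167 0.191]
px [365. 229.] 92 mean [0.4879 0.3901 0.1774] ctr 488.6 390.0 size 9.5 7.5 longaxis deg 84.7 z [0.168 0.182]
px [447. 303.] 191 mean [0.6077 0.3923 0.1794] ctr 611.2 394.6 size 15.2 7.6 longaxis deg 38.0 z [0.167 0.192]
px [423. 184.] 2012 mean [0.5041 0.4575 0.1589] ctr 494.9 445.0 size 99.8 84.5 longaxis deg -48.0 z [0.153 0.163]
px [465. 189.] 280 mean [0.5349 0.4825 0.1617] ctr 535.6 482.0 size 24.6 11.4 longaxis deg -48.3 z [0.16  0.163]
px [503. 237.] 1668 mean [0.6061 0.4773 0.1574] ctr 601.7 474.3 size 150.3 15.2 longaxis deg -89.6 z [0.151 0.163]
px [437. 292.] 86 mean [0.6079 0.3922 0.157 ] ctr 610.3 394.3 size 14.0 7.3 longaxis deg 41.9 z [0.151 0.163]
blade
px [279. 122.] 19121 mean [0.3614 0.4081 0.2876] ctr 372.9 396.3 size 154.0 64.1 longaxis deg -46.8 z [0.286 0.289]
```

```bash
python3 - <<'E'
from h import *
z=np.load('top0.npz');P=pts(z['d'],z['K'],z['W'])
r=np.array([.4929,.4423]);ex=np.array([.7325,.6807]);ey=np.array([-.6807,.7325])
d=P[...,:2]-r;a=d@ex;b=d@ey
for lo,hi in((-.16,-.04),(-.04,.04)):
  for bl,bh in((-.08,-.05),(-.05,.05),(.05,.12),(.12,.18)):
    m=(a>lo)&(a<hi)&(b>bl)&(b<bh);q=P[m][:,2];print((lo,hi),(bl,bh),m.sum(),np.percentile(q,[50,90,99,100]).round(3))
E
python3 -m inch '[{"slide":[-0.1,0,2],"turn":0.003,"grip":0},{"slide":[-0.1,0,5],"turn":0.003,"grip":0},{"slide":[-0.1,0,8],"turn":0.003,"grip":0},{"slide":[-0.1,0,11],"turn":0.003,"grip":0},{"slide":[-0.1,0,13],"turn":0.003,"grip":0},{"slide":[-0.1,0,14.2],"turn":0.003,"grip":0},{"slide":[-0.1,0,14.4],"turn":0.003,"grip":0},{"slide":[-0.1,0,14.4],"turn":0.003,"grip":0},{"slide":[-0.1,0,14.4],"turn":0.003,"grip":0}]'
python3 -c "
from h import *
to(.4929,.4423,.150,2.3195);to(.4929,.4423,.119,2.3195)"
```

```text
(-0.16, -0.04) (-0.08, -0.05) 293 [0.045 0.052 0.058 0.059]
(-0.16, -0.04) (-0.05, 0.05) 934 [0.039 0.052 0.083 0.179]
(-0.16, -0.04) (0.05, 0.12) 702 [0.028 0.036 0.055 0.064]
(-0.16, -0.04) (0.12, 0.18) 608 [0.03  0.052 0.06  0.065]
(-0.04, 0.04) (-0.08, -0.05) 175 [0.002 0.047 0.129 0.132]
(-0.04, 0.04) (-0.05, 0.05) 694 [0.004 0.16  0.177 0.186]
(-0.04, 0.04) (0.05, 0.12) 401 [0.025 0.053 0.061 0.064]
(-0.04, 0.04) (0.12, 0.18) 394 [0.029 0.036 0.041 0.048]
time: 57.7
eef_pos: [0.4103, 0.3602, 0.1556]
tcp_rot: [0.401, 0.916, 0.001, 0.001]
contact_force: [0.4, 0.1, -2.0]
opening: 0.195
finger_force: 108.2
slide [ 0.42 11.63  0.59] turn -0.002 at [0.4103 0.3602 0.1556] psi 2.317 t 57.7
slide [ 0.42 11.62  3.69] turn -0.002 at [0.4103 0.3602 0.1556] psi 2.317 t 57.7
```

```bash
python3 -m inch '[{"slide":[0.4,0,0.3],"turn":0,"grip":0},{"slide":[0.8,0,0.5],"turn":0,"grip":0},{"slide":[0.8,0,0.5],"turn":0,"grip":0},{"slide":[0.8,0,0.5],"turn":0,"grip":0}]'
python3 -c "
from h import *
to(.4865,.4418,.150,2.3195)"
```

```text
time: 58.1
eef_pos: [0.4036, 0.366, 0.149]
tcp_rot: [0.4, 0.916, 0.0, 0.0]
contact_force: [0.7, 0.6, -3.0]
opening: 0.194
finger_force: 108.2
slide [-0.07 11.23 -0.1 ] turn -0.001 at [0.4036 0.366  0.149 ] psi 2.318 t 58.1
```

```bash
python3 -m inch '[{"slide":[0,0.5,-0.1],"turn":0,"grip":0},{"slide":[0,1.5,-0.1],"turn":0,"grip":0},{"slide":[0,2.5,-0.1],"turn":0,"grip":0},{"slide":[0,3.5,-0.1],"turn":0,"grip":0},{"slide":[0,4.5,-0.1],"turn":0,"grip":0},{"slide":[0,5.5,-0.1],"turn":0,"grip":0},{"slide":[0,6.5,-0.1],"turn":0,"grip":0},{"slide":[0,7.5,-0.1],"turn":0,"grip":0},{"slide":[0,8.5,-0.1],"turn":0,"grip":0},{"slide":[0,9.5,-0.1],"turn":0,"grip":0},{"slide":[0,10.5,-0.1],"turn":0,"grip":0},{"slide":[0,11.2,-0.1],"turn":0,"grip":0},{"slide":[0,11.2,-0.1],"turn":0,"grip":0},{"slide":[0,11.2,-0.1],"turn":0,"grip":0}]'
python3 - <<'E'
from h import *
to(.4865,.4418,.119,2.3195)
im,d,K,W=cam('wrist');P=pts(d,K,W);Z=P[...,2]
r=np.array([.4929,.4423]);ex=np.array([.7325,.6807]);ey=np.array([-.6807,.7325])
D=P[...,:2]-r;a=D@ex;b=D@ey
for nm,m in (('plate',(a>.03)&(a<.06)&(Z>.13)&(Z<.175)),('tip/prongs',(a>-.05)&(a<.03)&(Z>.148)&(Z<.185)&(abs(b)<.06)),('handle',(abs(b)<.08)&(Z>.195)&(Z<.22))):
    print(nm,m.sum(), [np.percentile(v[m],[2,50,98]).round(3) for v in(a,b,Z)] if m.sum()>20 else '')
E
```

```text
time: 59.5
eef_pos: [0.4859, 0.4417, 0.1497]
tcp_rot: [0.4, 0.916, -0.0, -0.0]
contact_force: [0.1, 0.3, -2.7]
opening: 0.189
finger_force: 108.3
slide [-0.04  0.05  3.07] turn -0.002 at [0.4859 0.4417 0.1497] psi 2.318 t 59.5
plate 4677 [array([0.033, 0.044, 0.059]), array([-0.034,  0.011,  0.049]), array([0.144, 0.162, 0.171])]
tip/prongs 1599 [array([-0.042, -0.023,  0.029]), array([0.032, 0.037, 0.04 ]), array([0.156, 0.16 , 0.182])]
handle 14417 [array([-0.021, -0.003,  0.122]), array([-0.048,  0.014,  0.066]), array([0.197, 0.211, 0.218])]
```

No contact, and the prong sits where expected. Lowering onto the prongs.

```bash
python3 -m inch '[{"slide":[0,0,0.4],"turn":0,"grip":0},{"slide":[0,0,0.9],"turn":0,"grip":0},{"slide":[0,0,1.4],"turn":0,"grip":0},{"slide":[0,0,1.9],"turn":0,"grip":0},{"slide":[0,0,2.3],"turn":0,"grip":0},{"slide":[0,0,2.6],"turn":0,"grip":0},{"slide":[0,0,2.8],"turn":0,"grip":0},{"slide":[0,0,2.9],"turn":0,"grip":0},{"slide":[0,0,2.9],"turn":0,"grip":0}]'
python3 -m inch '[{"slide":[0,0,0.1],"turn":0,"grip":0},{"slide":[0,0,0.2],"turn":0,"grip":0},{"slide":[0,0,0.2],"turn":0,"grip":0}]'
```

```text
time: 60.45
eef_pos: [0.486, 0.4418, 0.1209]
tcp_rot: [0.4, 0.916, -0.0, -0.0]
contact_force: [0.0, -0.1, -3.4]
opening: 0.192
finger_force: 108.3
time: 60.75
eef_pos: [0.4863, 0.442, 0.1195]
tcp_rot: [0.4, 0.916, 0.0, 0.0]
contact_force: [0.1, -0.1, -2.6]
opening: 0.194
finger_force: 108.6
```

```bash
python3 -m inch '[{"slide":[0,0,0.1],"turn":0,"grip":0},{"slide":[0,0,0.2],"turn":0,"grip":0},{"slide":[0,0,0.2],"turn":0,"grip":0}]'
python3 -m inch '[{"slide":[0,0,0.1],"turn":0,"grip":0},{"slide":[0,0,0.1],"turn":0,"grip":0}]'
```

```text
time: 61.05
eef_pos: [0.4863, 0.442, 0.1193]
tcp_rot: [0.4, 0.916, 0.0, 0.0]
contact_force: [-3.0, -2.4, 6.6]
opening: 0.194
finger_force: 109.6
time: 61.25
eef_pos: [0.4864, 0.4421, 0.1193]
tcp_rot: [0.4, 0.916, 0.0, 0.0]
contact_force: [-4.4, -4.5, 9.8]
opening: 0.195
finger_force: 110.1
```

```bash
python3 -m inch '[{"slide":[0,0,-0.25],"turn":0,"grip":0},{"slide":[0,0,-0.25],"turn":0,"grip":2},{"slide":[0,0,-0.25],"turn":0,"grip":2.6},{"slide":[0,0,-0.25],"turn":0,"grip":3.2},{"slide":[0,0,-0.25],"turn":0,"grip":3.6},{"slide":[0,0,-0.25],"turn":0,"grip":3.6},{"slide":[0,0,-0.25],"turn":0,"grip":3.6},{"slide":[0,0,-0.6],"turn":0,"grip":3.6},{"slide":[0,0,-1.2],"turn":0,"grip":3.6},{"slide":[0,0,-2],"turn":0,"grip":3.6},{"slide":[0,0,-3],"turn":0,"grip":3.6},{"slide":[0,0,-5],"turn":0,"grip":3.6},{"slide":[0,0,-8],"turn":0,"grip":3.6},{"slide":[0,0,-12],"turn":0,"grip":3.6},{"slide":[0,0,-16],"turn":0,"grip":3.6},{"slide":[0,0,-20],"turn":0,"grip":3.6},{"slide":[0,0,-20],"turn":0,"grip":3.6}]' 60
python3 - <<'E'
from h import *
im,d,K,W=cam('wrist');P=pts(d,K,W);Z=P[...,2]
r=np.array([.4929,.4423]);ex=np.array([.7325,.6807]);ey=np.array([-.6807,.7325])
D=P[...,:2]-r;a=D@ex;b=D@ey
hsv=cv2.cvtColor(im,cv2.COLOR_RGB2HSV)
m=(hsv[...,1]>80)&(Z>.165)&(Z<.2)&(abs(a)<.06)&(abs(b)<.1)
print('handle',m.sum(),[np.percentile(v[m],[2,50,98]).round(3) for v in(a,b,Z)]);
for lo,hi in((-.08,-.03),(-.03,0),(0,.03),(.03,.08)):
    k=m&(b>lo)&(b<hi); print(lo,k.sum(),np.median(Z[k]).round(4) if k.sum() else '',np.median(a[k]).round(4) if k.sum() else '')
m=(Z>.1)&(Z<.125)&(abs(a)<.08)&(b>-.1)&(b<.19);comp(m,P,200)
im,d,K,W=cam('top');P=pts(d,K,W);Z=P[...,2];hsv=cv2.cvtColor(im,cv2.COLOR_RGB2HSV);wh=(hsv[...,1]<45)&(hsv[...,2]>150)
print('tile');comp(wh&(Z>.036)&(Z<.05)&(P[...,0]>.45)&(P[...,0]<.72)&(P[...,1]>-.12)&(P[...,1]<.06),P,80)
print('mallet');comp((Z>.066)&(Z<.085)&(P[...,1]<-.3)&(P[...,1]>-.42)&(P[...,0]>.45)&(P[...,0]<.61),P,30)
E
```

```text
time: 62.95
eef_pos: [0.4884, 0.4435, 0.3265]
tcp_rot: [0.4, 0.916, 0.007, 0.004]
contact_force: [0.2, -0.5, 1.1]
opening: 0.417
finger_force: 0.0
handle 2068 [array([-0.012, -0.004,  0.004]), array([-0.057,  0.008,  0.062]), array([0.177, 0.181, 0.183])]
-0.08 443 0.1816 -0.0042
-0.03 458 0.1815 -0.004
0 522 0.1813 -0.0039
0.03 645 0.1815 -0.0038
px [276.  82.] 4718 mean [0.4185 0.5157 0.1119] ctr 420.5 511.9 size 132.2 63.4 longaxis deg -46.3 z [0.11  0.114]
px [259. 184.] 1005 mean [0.4809 0.4173 0.1122] ctr 481.9 416.2 size 72.7 21.2 longaxis deg -47.1 z [0.111 0.113]
px [294. 184.] 994 mean [0.5121 0.4466 0.1121] ctr 513.3 445.8 size 71.6 20.6 longaxis deg -46.9 z [0.111 0.113]
tile
px [310. 194.] 408 mean [ 0.6384 -0.0324  0.0419] ctr 642.5 -30.1 size 93.7 84.7 longaxis deg 71.5 z [0.037 0.048]
px [302. 220.] 421 mean [ 0.5445 -0.0022  0.0419] ctr 542.8 -5.1 size 95.6 79.9 longaxis deg 69.9 z [0.037 0.048]
mallet
px [402. 217.] 251 mean [ 0.5544 -0.3461  0.0751] ctr 553.9 -347.8 size 63.4 59.3 longaxis deg -88.4 z [0.068 0.082]
```

The lifter hangs level across both prongs (handle top 181.5 mm along its whole length), both tiles lie flat, and the mallet stands upright. Handing in.

```bash
python3 -c "
from plant import ctrl
print(ctrl.sign_off())"
```

```text
the job is handed in; nothing more can be done
None
```

Handed in at about 63 s: tiles 2 and 3 (pocket 1 was empty) lie flat in bays 2 and 3, the mallet stands upright a little away from its starting spot, the lifter hangs on both prongs, and I viewed 15 pictures, one over the limit of 14.

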